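# Build up the ring stack, cover it and clamp it

### The job

Build up the filter stack on the stand's upright shaft: first the thick brass support ring, then every white spacer ring that is lying there, then the wide steel washer, each lying flat on the one below. Then set the white cover over the stack so that its rim sits flat on the stand's plate, and turn both black T-handles clockwise, as seen from above, to their stops so that their clamp fingers hold down the cover's rim. The number of spacers varies; leave the timer and the brown bottle beside the stand and the steel dish behind the notebook where they are.

Things in the scene. Friction and masses are not known exactly. Their poses are not given: they have to be found in the camera images.
- stand: Fixed dark steel plate 130 x 250 x 12 mm; origin at the centre of its underside, x along its short side, y along its long side, z up. On the z axis a steel shaft, 20 mm diameter to 62 mm above the table, then a cone to 8 mm diameter at its top, 72 mm above the table. Two turning clamps stand on it at y = +95 mm (clamp_l) and -95 mm (clamp_r).
- clamp_l (a joint): Angle of the clamp at the stand's y = +95 mm: steel stem with a flat finger (16 mm wide, 20 to 28 mm above the table, tip 49 mm from the axis) and black T-handle, one rigid piece. Starts at 0 to 0.4, finger away from the shaft; grows clockwise seen from above; stop at 2.2, finger towards the shaft. Friction 0.06 N m; stays where left.
- clamp_r (a joint): The same for the clamp at the stand's y = -95 mm.
- clamp_l_grip (a point): Point in clamp_l's T-handle on its turning axis, 68 mm above the table; turns with it. The handle is an upright flat bar 50 mm long, 14 mm thick, from 48 to 78 mm above the table. The point's x axis runs along the bar, towards the finger's tip; its y axis across the 14 mm.
- clamp_r_grip (a point): The same for clamp_r.
- support: Loose thick brass ring, 56 mm diameter, 18 mm high, through hole 24 mm, both faces alike. Origin at its centre, at mid height (9 mm above what it lies on), z along its axis. Lies flat at the start.
- washer: Loose steel washer, 62 mm diameter, 8 mm thick, hole 24 mm, both faces alike. Origin at its centre, at mid thickness (4 mm above what it lies on), z along its axis. Lies flat at the start.
- cover: Loose white cover, open below: bell 82 mm outside, 74 mm inside diameter, 63 mm deep, 68 mm high, rim flange 104 mm diameter, 6 mm thick; round black knob on top, 28 mm diameter, from 74 to 90 mm above its underside. Origin at the centre of its underside; starts upright on the table.
- parts_cabinet: Bystander: fixed grey drawer cabinet to the left of the loose rings, 170 x 280 mm (world x, y), 165 mm high; origin at the middle of its underside. Keep the gripper's body clear of it.
- wipe_carton: Bystander: fixed notebook lying on the table, 210 x 150 mm (its x, y), 22 mm high; origin at the middle of its underside. Keep the fingers clear of it.
- timer: Bystander: white bench timer 64 x 64 x 19 mm, loose, origin at the centre of its underside.
- amber_bottle: Bystander: brown bottle, 38 mm diameter, 82 mm high, loose, origin at the centre of its underside.
- steel_dish: Bystander: shallow steel dish, 66 mm diameter, 16 mm high, loose, origin at the centre of its underside.
- spacer_0: Loose white spacer ring, 52 mm diameter, 8 mm thick, hole 24 mm; one of up to three alike (None if absent), both faces alike. Origin at its centre, at mid thickness (4 mm above what it lies on), z along its axis. Lies flat at the start.
- spacer_1: Loose white spacer ring, 52 mm diameter, 8 mm thick, hole 24 mm; one of up to three alike (None if absent), both faces alike. Origin at its centre, at mid thickness (4 mm above what it lies on), z along its axis. Lies flat at the start.
- spacer_2: Loose white spacer ring, 52 mm diameter, 8 mm thick, hole 24 mm; one of up to three alike (None if absent), both faces alike. Origin at its centre, at mid thickness (4 mm above what it lies on), z along its axis. Lies flat at the start.
Mind the look-alikes: they are no part of the job. Of the things like the cover, leave any that is purple; of the rest the smaller one is meant.

How it is judged:
By the outcome, as a careful person would: the job done as asked, in the order asked, and still so for the second after the job is handed in, with the robot touching nothing.
Of spacer_0, spacer_1, spacer_2 only 1 to 3 are there at a start; the rules pass over those that are not, and their reading is None.
At some moment in a run one of support, washer, cover, spacer_0, spacer_1, spacer_2 may be knocked a few centimetres aside while the robot is not near it.
Once in a run the grip may slacken for a moment while it holds something.
It also fails if it takes over 210 s, if anything falls off the work surface, if the arm or the gripper's body presses on something with over 40 N, if the wrist force passes 120 N, or if a joint passes its speed limit or range.

### The arm

A 6-joint arm with a two-finger parallel gripper is mounted at the origin on a cart in front of the work surface, level with it; the furniture and walls round the work are solid. World frame = base frame: x ahead of the robot, y to its left, z up, the work surface at z = 0. Lengths are in m, angles in rad, forces in N, time in s.
With the tool pointing down it reaches from about 0.325 to 1 m from the base axis. Payload 5.1 kg.
Tool frame: the origin (TCP) lies midway between the tips of the shut fingers; the grasp point (between the pads) lies 19 mm behind it; z points along the fingers, y is the line along which they close (so a half turn about z gives the same grasp; the last joint's range is limited). The gripper opens to 85 mm and grips with 20 to 120 N. Pads are 22 mm wide; open, the fingers measure 114 mm over their backs; the gripper's body (76 mm by 85 mm) begins 54 mm behind the grasp point. The pads swing forward as they close: fully open they stand 13 mm farther back than shut.
Start: joints at [1.21, 0.124, 1.65, -0, 1.367, -0.083], TCP at [0.178, 0.625, 0.231] pointing down, gripper open.
Joint ranges: [-2.61, 2.61], [-1.02, 2.33], [0.03, 2.71], [-1.35, 4.49], [0.32, 2.68], [-2.91, 2.91]. Speed limits (rad/s): [2.57, 2.57, 3.14, 3.14, 3.14, 3.14].

### API

Orientations are given as a unit quaternion [w, x, y, z].
In Python, from station import robot gives the robot as it stands.
- The arm moves only by the shell command python3 -m crank 'ROWS' [OPENING] [FORCE]. ROWS is JSON, a list of rows, each a list of 6 numbers: the shift along the tool's x, y, z scaled (see below), then the turn, a rotation vector about the tool's x, y, z scaled (see below). A call has exactly 10 rows; each row shifts and turns the commanded pose from where the row before left it, along the tool's axes as they then stand; what a row does not reach is not made up. The controller multiplies each number of a shift by 0.03 m and each number of a turn by 0.08 rad. A row lasts 1/12 s, in which the tool goes at most 41.7 mm and 7.16 degrees, less where a joint would pass 70% of its speed; a pose out of reach is approached as far as the arm can. A call with a number of a shift or a turn outside -1 to 1 is refused whole. A call with a gripper value outside its range is refused whole. OPENING is the opening, from -1 (shut) to 1 (fully open), so that 0 is half open, set as the call begins (- or left out, the last holds). The fingers move at their own pace and stop on an object; FORCE is the grip in N (left out, the last holds). Time passes only in rows, so rows that do not move let the fingers close, or fill a call up. It gives the time, the measured TCP pose, the force, the opening and the grip force at its end, in the units of the state.
- robot.sense(): the state, without advancing time (a new reading comes with each control period).
- robot.camera(name): name is "scene" or "side" or "wrist"; returns a dict with "img" (384x512x3 uint8, blue, green, red), "mtx" (3x3 intrinsics, pixels), "T" (4x4, takes a point from camera to world coordinates). Camera axes: x right, y up, looking along -z (the intrinsics and any distortion apply to the point x, -y, -z); pixel columns grow to the right and rows downward; lengths in m; the calibration is good to about 2 mm. A picture is of the moment at which its call begins. There is no depth.
- robot.finish_job(): hands the job in; it is judged then, once.
Trained networks look in the newest picture that a camera, given by its name, has taken for a name from the list of things; names that differ only in an ending like _2 or _b are one class to them, and where a whole thing is asked for, a point or a joint stands for the part that bears it (a point fixed in the world has none). Each returns a list of dicts, best first, with "score" (0 to 1); they miss things now and then, are a little off and sometimes report something else, mostly with a low value. They report only what shows in the picture. A call takes as long as a camera call. They do not tell look-alikes from the thing itself.
- robot.look_for(name, camera): "rect" ([left, top, right, bottom] in pixels, round what is visible of it).
- robot.trace(name, camera): "mask" (384x512 bool, what is visible of it) and "rect" ([left, top, right, bottom] in pixels, round what is visible of it).
- robot.pinpoint(name, camera): "location" ([column, row] in pixels: a listed point, or the origin of a listed thing).
The state is a dict: "time": time; "q": joint angles; "qd": joint speeds; "joint_efforts": joint torques, N m; "tool_pos": TCP position; "ee_rot": TCP orientation; "contact_force": force on the tool from outside, world axes, zero at the start; "wrist_torque": the same for the moment, N m; "opening": finger opening in m; "grip_force": force on a finger pad.
Only numpy, scipy, OpenCV 4.12 (cv2) and the standard library are available. Lean on these libraries where they do the work, as an engineer would, in place of code of your own. Each camera call takes 0.05 s, during which the arm holds its last target. There are 200 camera calls.

## Working session

There is one attempt and no reset: what is moved stays moved. The work goes in short steps, Python scripts to look and compute and a shell command to move; the robot and the scene stay as the last step left them, time stands still between calls to the robot, and variables do not carry over. Pictures are saved under pics/ and viewed, at most 14 in all, crops included, and the job is handed in when it is done.

```bash
mkdir -p pics; ls; python3 - <<'E'
from station import robot
import cv2,numpy as np
s=robot.sense();print(s)
ims=[]
for c in("scene","side"):
    d=robot.camera(c);cv2.imwrite(f"pics/{c}0.png",d["img"]);print(c,d["mtx"].tolist(),np.round(d["T"],3).tolist(),[k for k in d])
E
```

```text
pics
{'time': 0.0, 'q': array([ 1.21040786e+00,  1.24503388e-01,  1.65171092e+00, -1.24562388e-05,
        1.36750079e+00, -8.26005231e-02]), 'qd': array([ 0.00050283,  0.00014771, -0.00062373, -0.00134203,  0.00061608,
        0.00102488]), 'joint_efforts': array([-6.94679311e-04, -4.23606849e+01, -3.65453410e+01, -1.35157902e-04,
        6.98498392e-03,  1.65250452e-05]), 'tool_pos': array([0.1780583 , 0.62448346, 0.23003231]), 'ee_rot': array([-2.27188427e-04,  1.38446491e-01,  9.90369347e-01, -1.03663805e-03]), 'contact_force': array([-0.66341352,  1.15528036, -0.53633303]), 'wrist_torque': array([0.02582386, 0.06771259, 0.01958996]), 'grip_force': 0.0, 'opening': 0.08520136769540161}
scene [[363.6377525515069, 0.0, 256.1782816663409], [0.0, 363.6377525515069, 193.02805025911206], [0.0, 0.0, 1.0]] [[0.712, 0.554, -0.432, 0.04], [-0.702, 0.555, -0.446, -0.409], [-0.008, 0.621, 0.784, 0.988], [0.0, 0.0, 0.0, 1.0]] ['img', 'mtx', 'T']
side [[499.0614787460022, 0.0, 249.1212860556868], [0.0, 499.0614787460022, 190.35948284955793], [0.0, 0.0, 1.0]] [[-0.996, 0.041, -0.075, 0.444], [-0.085, -0.457, 0.886, 1.644], [0.002, 0.889, 0.458, 0.866], [0.0, 0.0, 0.0, 1.0]] ['img', 'mtx', 'T']
```

View pics/scene0.png

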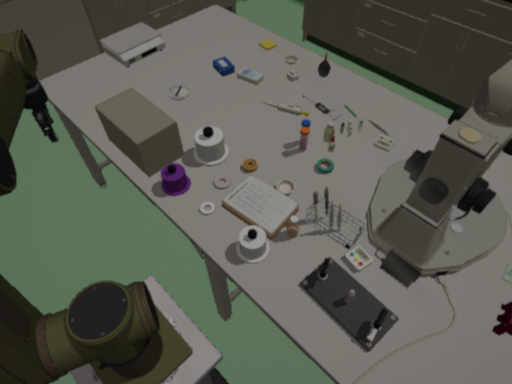

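View pics/side0.png

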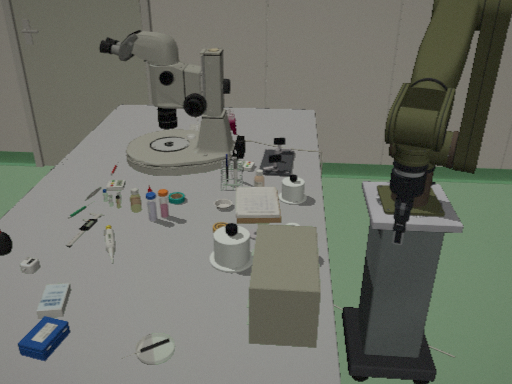

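```bash
cat > h.py <<'E'
from station import robot
import cv2,numpy as np
from scipy.spatial.transform import Rotation as R
def rays(cam,d,px):
    u=(px[0]-d["mtx"][0,2])/d["mtx"][0,0];v=(px[1]-d["mtx"][1,2])/d["mtx"][1,1]
    T=d["T"];return T[:3,3],T[:3,:3]@np.array([u,-v,-1])
def ground(d,px,z):
    o,r=rays(None,d,px);return o+r*(z-o[2])/r[2]
def proj(d,p):
    T=d["T"];c=T[:3,:3].T@(np.asarray(p)-T[:3,3]);return d["mtx"][:2,:2].diagonal()*np.array([c[0],-c[1]])/-c[2]+d["mtx"][:2,2]
def tool():
    s=robot.sense();w,x,y,z=s["ee_rot"];return s,R.from_quat([x,y,z,w])
H=dict(stand=0,support=.009,washer=.004,cover=0,timer=0,amber_bottle=0,steel_dish=0,spacer_0=.004,clamp_l_grip=.068,clamp_r_grip=.068,parts_cabinet=0,wipe_carton=0)
def goto(p,yaw=None,steps=True):
    """remaining move: tool-frame shift in units(0.03) and yaw units(0.08) to world p, tool y axis at angle yaw"""
    s,r=tool();d=r.inv().apply(np.asarray(p)-s["tool_pos"])/.03
    out=[np.round(d,2)]
    # desired: z down, y axis at world angle yaw (mod pi)
    if yaw is not None:
        best=None
        for k in(0,np.pi):
            y=np.array([np.cos(yaw+k),np.sin(yaw+k),0]);z=np.array([0,0,-1.]);D=R.from_matrix(np.c_[np.cross(y,z),y,z])
            v=(r.inv()*D).as_rotvec()/.08
            out.append(np.round(v,2))
    print("pos",np.round(s["tool_pos"],4),"q6",round(s["q"][5],2),"shift",*out)
E
python3 - <<'E'
from h import *
for c in("scene","side"):
    d=robot.camera(c)
    for n in H:
        print(c,n,[(round(o["score"],2),np.round(o["location"]).tolist(),np.round(ground(d,o["location"],H[n])[:2],3).tolist()) for o in robot.pinpoint(n,c)])
E
```

```text
scene stand [(0.91, [348.0, 299.0], [0.5, -0.3])]
scene support [(0.68, [248.0, 165.0], [0.649, 0.265]), (0.51, [284.0, 189.0], [0.66, 0.094])]
scene washer [(0.68, [222.0, 181.0], [0.534, 0.276])]
scene cover [(0.83, [212.0, 149.0], [0.616, 0.429]), (0.76, [253.0, 246.0], [0.431, 0.012]), (0.59, [175.0, 186.0], [0.404, 0.381])]
scene timer [(0.69, [360.0, 260.0], [0.624, -0.25])]
scene amber_bottle [(0.62, [292.0, 235.0], [0.544, -0.046])]
scene steel_dish [(0.73, [348.0, 299.0], [0.5, -0.3]), (0.46, [283.0, 188.0], [0.665, 0.102]), (0.41, [207.0, 207.0], [0.425, 0.23])]
scene spacer_0 [(0.49, [204.0, 207.0], [0.415, 0.232])]
scene clamp_l_grip [(0.62, [328.0, 266.0], [0.508, -0.21])]
scene clamp_r_grip [(0.75, [381.0, 321.0], [0.481, -0.399])]
scene parts_cabinet []
scene wipe_carton []
side stand [(0.92, [279.0, 163.0], [0.478, -0.293])]
side support [(0.4, [222.0, 230.0], [0.645, 0.275])]
side washer [(0.55, [260.0, 236.0], [0.523, 0.29])]
side cover [(0.92, [230.0, 259.0], [0.604, 0.42]), (0.7, [290.0, 193.0], [0.431, -0.019]), (0.44, [279.0, 165.0], [0.478, -0.269])]
side timer [(0.39, [248.0, 166.0], [0.608, -0.252])]
side amber_bottle [(0.58, [259.0, 189.0], [0.548, -0.047])]
side steel_dish [(0.68, [225.0, 206.0], [0.659, 0.099]), (0.56, [290.0, 195.0], [0.429, -0.008])]
side spacer_0 [(0.53, [278.0, 140.0], [0.494, -0.552]), (0.42, [294.0, 225.0], [0.415, 0.217])]
side clamp_l_grip [(0.57, [274.0, 152.0], [0.503, -0.253])]
side clamp_r_grip [(0.61, [279.0, 139.0], [0.485, -0.397])]
side parts_cabinet []
side wipe_carton []
```

The scene shows the support at (248,165), washer (222,181), one spacer (207,207), dish (284,188), the small white cover (253,246), a large white look-alike (210,148), a purple one (175,183), and the stand (348,299). Next I'll look from the wrist camera above the rings.

```bash
python3 - <<'E'
from h import *
d=robot.camera("scene")
for p in [(138,92),(178,128),(150,145),(100,107)]: print(np.round(ground(d,p,.165)[:2],3))
goto([.178,.625,.41]);goto([.5,.2,.41],np.pi/2)
E
```

```text
[0.518 0.711]
[0.503 0.445]
[0.389 0.444]
[0.373 0.733]
pos [0.1783 0.6251 0.2313] q6 -0.08 shift [ 0.01 -0.   -5.96]
pos [0.1783 0.6251 0.2313] q6 -0.08 shift [-14.2  -10.68  -5.96] [ 0.    0.   -3.47] [ 0.  -0.  35.8]
```

```bash
python3 -m crank '[[0,0,-1,0,0,0],[0,0,-1,0,0,0],[0,0,-1,0,0,0],[0,0,-1,0,0,0],[0,0,-1,0,0,0],[0,0,-1,0,0,0],[0,0,0,0,0,0],[0,0,0,0,0,0],[0,0,0,0,0,0],[0,0,0,0,0,0]]' 1 40
python3 -c "
from h import *
goto([.5,.2,.41],np.pi/2)"
```

```text
time: 2.28
tool_pos: [0.1781, 0.6246, 0.4089]
ee_rot: [-0.0, 0.138, 0.99, -0.002]
contact_force: [0.8, 0.6, -0.1]
opening: 0.0856
grip_force: 0.0
pos [0.1781 0.6246 0.4089] q6 -0.08 shift [-14.2  -10.67  -0.  ] [-0.04 -0.01 -3.47] [-1.00e-02  6.00e-02  3.58e+01]
```

```bash
python3 -m crank '[[-0.95,-0.71,0,0,0,0],[-0.95,-0.71,0,0,0,0],[-0.95,-0.71,0,0,0,0],[-0.95,-0.71,0,0,0,0],[-0.95,-0.71,0,0,0,0],[-0.95,-0.71,0,0,0,0],[-0.95,-0.71,0,0,0,0],[-0.95,-0.71,0,0,0,0],[-0.95,-0.71,0,0,0,0],[-0.95,-0.71,0,0,0,0]]' | head -2
python3 -m crank '[[-0.95,-0.71,0,0,0,0],[-0.95,-0.71,0,0,0,0],[-0.95,-0.71,0,0,0,0],[-0.95,-0.71,0,0,0,0],[-0.95,-0.71,0,0,0,0],[0,0,0,0,0,-1],[0,0,0,0,0,-1],[0,0,0,0,0,-1],[0,0,0,0,0,-0.5],[0,0,0,0,0,0]]'
cat >> h.py <<'E'
def look(name,fn,hs,cams=("wrist",)):
    for c in cams:
        d=robot.camera(c)
        if fn: cv2.imwrite(fn,d["img"])
        for n,z in hs.items():
            print(c,n,[(round(o["score"],2),np.round(o["location"]).tolist(),np.round(ground(d,o["location"],z)[:2],4).tolist()) for o in robot.pinpoint(n,c)])
    return d
E
python3 -c "
from h import *
goto([.5,.2,.41],np.pi/2)
d=look('','pics/w1.png',dict(support=.009,washer=.004,spacer_0=.004,cover=0,steel_dish=0));print(np.round(d['T'],3).tolist(),d['mtx'][0,0])"
```

```text
time: 3.12
tool_pos: [0.3943, 0.3403, 0.4092]
time: 3.95
tool_pos: [0.5014, 0.2003, 0.4091]
ee_rot: [-0.002, -0.001, 1.0, -0.0]
contact_force: [0.1, 0.6, -0.2]
opening: 0.0853
grip_force: 0.0
pos [0.5014 0.2003 0.4091] q6 -1.29 shift [ 0.05 -0.01 -0.03] [-0.01 -0.04  0.03] [ 7.000e-02 -2.000e-02 -3.924e+01]
wrist support [(0.75, [285.0, 225.0], [0.6643, 0.2646])]
wrist washer [(0.82, [295.0, 163.0], [0.5276, 0.2822]), (0.7, [270.0, 111.0], [0.4232, 0.2283])]
wrist spacer_0 [(0.74, [268.0, 110.0], [0.4215, 0.2237])]
wrist cover [(0.98, [356.0, 196.0], [0.6004, 0.4183]), (0.91, [349.0, 104.0], [0.4095, 0.3851]), (0.7, [160.0, 105.0], [0.4122, 0.0111])]
wrist steel_dish [(0.93, [210.0, 226.0], [0.6709, 0.0984])]
[[-0.002, -0.963, -0.27, 0.432], [1.0, -0.003, 0.001, 0.201], [-0.001, -0.27, 0.963, 0.552], [0.0, 0.0, 0.0, 1.0]] 265.20923420208067
```

View pics/w1.png

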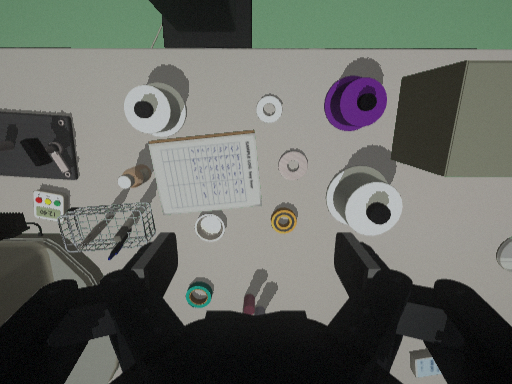

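Only one spacer shows, at (268,110). The support is at (284,221), the washer at (293,165) and the dish at (210,227). The black-knobbed small white cover is at (155,108), the purple one at (355,102), and the big one at (365,202).

```bash
python3 -m crank '[[-1,0.43,0,0,0,0],[-1,0.43,0,0,0,0],[-1,0.43,0,0,0,0],[-1,0.43,0,0,0,0],[-1,0.43,0,0,0,0],[0,0,0.5,0,0,1],[0,0,0.5,0,0,1],[0,0,0.5,0,0,1],[0,0,0.5,0,0,1],[0,0,0.5,0,0,1]]' 1 40|head -2
python3 -m crank '[[0,0,0.5,0,0,1],[0,0,0.5,0,0,1],[0,0,0.5,0,0,1],[0,0,0.5,0,0,1],[0,0,0.5,0,0,1],[0,0,0.5,0,0,1],[0,0,0.5,0,0,1],[0,0,0.5,0,0,1],[0,0,0.5,0,0,1],[0,0,0.5,0,0,1]]' |head -2
python3 -m crank '[[0,0,0.5,0,0,1],[0,0,0.5,0,0,1],[0,0,0,0,0,1],[0,0,0,0,0,1],[0,0,0,0,0,0.6],[0,0,0,0,0,0],[0,0,0,0,0,0],[0,0,0,0,0,0],[0,0,0,0,0,0],[0,0,0,0,0,0]]' 
cat >> h.py <<'E'
def ring(n,ztop,cam="wrist",fn=None,yaw=None,near=None):
    """centre from the mask's filled outer contour, treated as the top face outline"""
    d=robot.camera(cam)
    if fn: cv2.imwrite(fn,d["img"])
    out=[]
    for o in robot.trace(n,cam):
        cs,_=cv2.findContours(o["mask"].astype(np.uint8),cv2.RETR_EXTERNAL,cv2.CHAIN_APPROX_NONE)
        c=max(cs,key=cv2.contourArea)[:,0].astype(float)
        w=np.array([ground(d,p,ztop)[:2] for p in c])
        (cx,cy),(a,b),_=cv2.fitEllipse((w*1000).astype(np.float32))
        out.append((round(o["score"],2),round(cx/1000,4),round(cy/1000,4),round(a),round(b),np.round(o["rect"]).tolist()))
    print(n,*out,sep="\n  ");return d,out
E
python3 -c "
from h import *
d,o=ring('support',.012,fn='pics/w2.png')
goto([o[0][1],o[0][2],.01],0)"
```

```text
time: 5.08
tool_pos: [0.6517, 0.2656, 0.3353]
time: 5.92
tool_pos: [0.6515, 0.2655, 0.1855]
time: 6.75
tool_pos: [0.6517, 0.2654, 0.1564]
ee_rot: [0.0, 0.705, 0.709, 0.0]
contact_force: [0.2, -0.4, -0.3]
opening: 0.0854
grip_force: 0.0
support
  (0.57, 0.6536, 0.2611, 53, 56, [237.0, 158.0, 283.0, 208.0])
pos [0.6516 0.2654 0.1564] q6 0.31 shift [-0.14  0.06  4.88] [ 0.   -0.    0.07] [  0.    0.  -39.2]
```

View pics/w2.png

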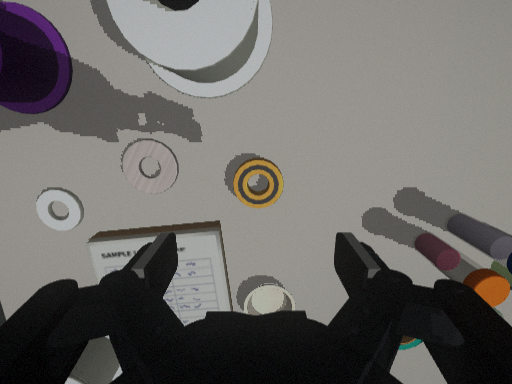

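Support at (259,184), washer (150,166), spacer (60,209), with the support centred between the fingers. I'll descend and grasp it.

```bash
python3 -m crank '[[-0.1,0.06,0.6,0,0,0],[0,0,0.6,0,0,0],[0,0,0.6,0,0,0],[0,0,0.6,0,0,0],[0,0,0.6,0,0,0],[0,0,0.6,0,0,0],[0,0,0.5,0,0,0],[0,0,0.4,0,0,0],[0,0,0.4,0,0,0],[0,0,0.3,0,0,0]]' 1 60
python3 -m crank '[[0,0,0,0,0,0],[0,0,0,0,0,0],[0,0,0,0,0,0],[0,0,0,0,0,0],[0,0,0,0,0,0],[0,0,0,0,0,0],[0,0,0,0,0,0],[0,0,0,0,0,0],[0,0,0,0,0,0],[0,0,0,0,0,0]]' -1 60
python3 -m crank '[[0,0,-0.4,0,0,0],[0,0,-0.6,0,0,0],[0,0,-0.8,0,0,0],[0,0,-0.8,0,0,0],[0,0,-0.8,0,0,0],[0,0,-0.8,0,0,0],[0,0,-0.8,0,0,0],[0,0,-0.5,0,0,0],[0,0,0,0,0,0],[0,0,0,0,0,0]]'
python3 -c "
from h import *
ring('support',.12,fn='pics/w3.png')
goto([.49,-.3,.17],-.14)"
```

```text
time: 7.68
tool_pos: [0.6533, 0.2623, -0.0008]
ee_rot: [-0.0, 0.705, 0.709, -0.0]
contact_force: [0.3, 0.3, -0.2]
opening: 0.0851
grip_force: 0.0
time: 8.52
tool_pos: [0.6544, 0.2627, 0.0017]
ee_rot: [0.001, 0.705, 0.709, 0.001]
contact_force: [0.6, 0.4, 5.6]
opening: 0.0532
grip_force: 63.8
time: 9.35
tool_pos: [0.6535, 0.2624, 0.1656]
ee_rot: [0.0, 0.705, 0.709, 0.0]
contact_force: [0.4, 0.3, -2.5]
opening: 0.053
grip_force: 63.6
support
  (0.76, 0.6533, 0.23, 80, 88, [206.0, 198.0, 308.0, 297.0])
pos [0.6521 0.262  0.1627] q6 0.3 shift [-18.71  -5.5   -0.2 ] [-0.05  0.02  1.81] [-3.000e-02 -7.000e-02 -3.746e+01]
```

View pics/w3.png

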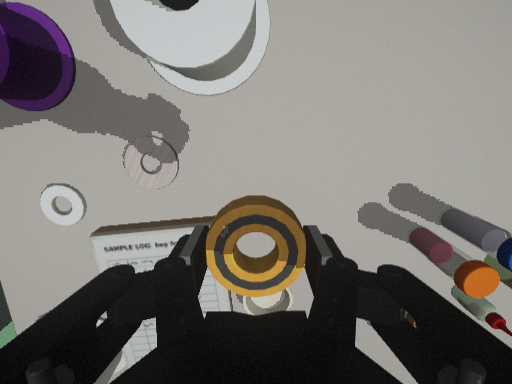

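The ring is held at (257,247), level between the pads. I'll carry it towards the stand and stop short to view the stand.

```bash
python3 -c "
from h import *
d=robot.camera('wrist');s,_=tool();print(ground(d,(257,248),s['tool_pos'][2]+.0165)-s['tool_pos'],s['opening'],s['grip_force'])"
python3 -m crank '[[-0.8,-0.2,-0.6,0,0,0.2],[-0.94,-0.28,-0.6,0,0,0.2],[-0.94,-0.28,0,0,0,0.2],[-0.94,-0.28,0,0,0,0.2],[-0.94,-0.28,0,0,0,0.2],[-0.94,-0.28,0,0,0,0.2],[-0.94,-0.28,0,0,0,0.2],[-0.94,-0.28,0,0,0,0.2],[-0.94,-0.28,0,0,0,0.2],[-0.94,-0.28,0,0,0,0]]' |head -2
python3 -m crank '[[-0.94,-0.28,0,0,0,0],[-0.94,-0.28,0,0,0,0],[-0.94,-0.28,0,0,0,0],[-0.94,-0.28,0,0,0,0],[-0.5,-0.2,0,0,0,0],[0,0,0,0,0,0],[0,0,0,0,0,0],[0,0,0,0,0,0],[0,0,0,0,0,0],[0,0,0,0,0,0]]'
python3 -c "
from h import *
d=look('','pics/w4.png',dict(stand=0.0,clamp_l_grip=.068,clamp_r_grip=.068,timer=0,amber_bottle=0))
goto([.49,-.3,.2],-.14)"
```

```text
[0.0007067  0.00168499 0.0165    ] 0.053309145194152856 63.55420835316181
time: 10.33
tool_pos: [0.5515, -0.0099, 0.1991]
time: 11.17
tool_pos: [0.4965, -0.129, 0.2009]
ee_rot: [-0.0, 0.754, 0.657, -0.0]
contact_force: [0.2, 0.3, -2.0]
opening: 0.0529
grip_force: 67.0
wrist stand [(0.55, [269.0, 279.0], [0.4927, -0.2958])]
wrist clamp_l_grip [(0.65, [266.0, 246.0], [0.4972, -0.2056])]
wrist clamp_r_grip []
wrist timer [(0.95, [356.0, 238.0], [0.6244, -0.2467])]
wrist amber_bottle [(0.89, [288.0, 93.0], [0.5489, -0.0409])]
pos [ 0.4965 -0.1296  0.2014] q6 -0.22 shift [-5.65  0.57  0.05] [0.   0.   0.02] [ -0.     0.   -39.25]
```

View pics/w4.png

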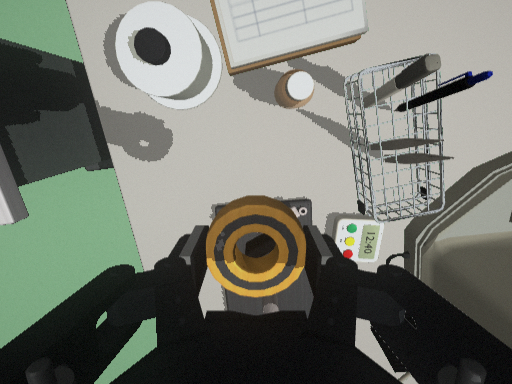

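The camera's view ahead is hidden by the ring. I'll pass over the stand so it lies in the clear upper half of the picture.

```bash
python3 -m crank '[[-1,0.05,-0.3,0,0,0],[-1,0.12,-0.3,0,0,0],[-1,0.12,-0.3,0,0,0],[-1,0.12,0,0,0,0],[-1,0.12,0,0,0,0],[-1,0.12,0,0,0,0],[-1,0.12,0,0,0,0],[-1,0.12,0,0,0,0],[-1,0.12,0,0,0,0],[-0.5,0.12,0,0,0,0]]' |head -2
python3 -m crank '[[0,0,0,0,0,0],[0,0,0,0,0,0],[0,0,0,0,0,0],[0,0,0,0,0,0],[0,0,0,0,0,0],[0,0,0,0,0,0],[0,0,0,0,0,0],[0,0,0,0,0,0],[0,0,0,0,0,0],[0,0,0,0,0,0]]' |head -2
python3 -c "
from h import *
d=look('','pics/w5.png',dict(stand=0.0,clamp_l_grip=.068,clamp_r_grip=.068,timer=0,amber_bottle=0))
goto([.49,-.3,.2],-.14)"
```

```text
time: 12.3
tool_pos: [0.4897, -0.42, 0.2281]
time: 13.13
tool_pos: [0.4904, -0.4168, 0.2284]
wrist stand [(0.66, [245.0, 74.0], [0.4927, -0.2966])]
wrist clamp_l_grip []
wrist clamp_r_grip [(0.74, [254.0, 157.0], [0.4916, -0.3945])]
wrist timer [(0.61, [342.0, 9.0], [0.6213, -0.2404])]
wrist amber_bottle []
pos [ 0.4904 -0.4169  0.2283] q6 -0.65 shift [ 3.86 -0.55  0.94] [-0.   -0.    0.01] [  0.    -0.   -39.26]
```

View pics/w5.png

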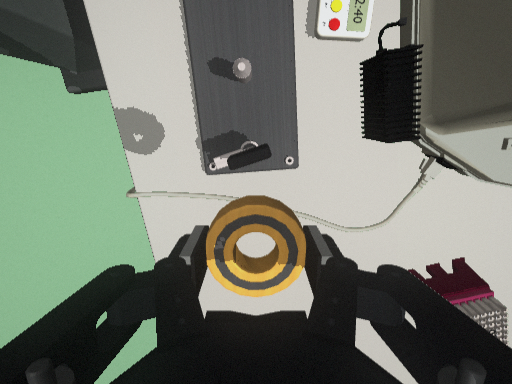

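The stand is in clear view: shaft tip at (241,68), right clamp's bar at (250,156), plate corners at (205,175) and (298,168).

```bash
python3 -c "
from h import *
d=robot.camera('wrist');im=d['img'];g=cv2.cvtColor(im,cv2.COLOR_BGR2GRAY)
c=g[50:90,215:265];m=(c>95).astype(np.uint8);n,l,st,ce=cv2.connectedComponentsWithStats(m)
for i in range(1,n):
  if st[i][4]>8: print(st[i].tolist(),ce[i]+[215,50],ground(d,ce[i]+[215,50],.07))
cv2.imwrite('pics/c5.png',cv2.resize(np.hstack([im[45:95,210:270],im[140:190,190:250]]),None,fx=6,fy=6,interpolation=2))
print([ground(d,p,.012)[:2] for p in [(205,175),(298,168),(293,0),(183,0)]])
for c in ('scene','side'):
  look('',None,dict(clamp_l_grip=.068,clamp_r_grip=.068),(c,))
"
```

```text
[18, 7, 19, 23, 328] [242.54878049  67.90243902] [ 0.49274075 -0.29998146  0.07      ]
[array([ 0.41913832, -0.418386  ]), array([ 0.54766634, -0.42642433]), array([ 0.56086644, -0.22681162]), array([ 0.43353173, -0.20896624])]
scene clamp_l_grip [(0.62, [327.0, 268.0], [0.5011, -0.2123])]
scene clamp_r_grip [(0.63, [380.0, 317.0], [0.487, -0.3912])]
side clamp_l_grip [(0.61, [273.0, 155.0], [0.5027, -0.2223])]
side clamp_r_grip [(0.67, [277.0, 139.0], [0.4929, -0.3938]), (0.26, [259.0, 236.0], [0.5186, 0.3934])]
```

View pics/c5.png

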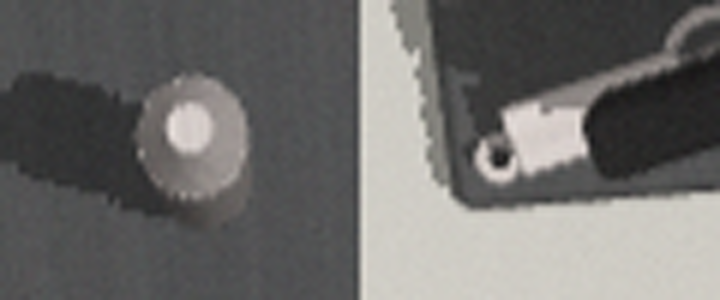

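```bash
python3 -c "
from h import *
d=robot.camera('wrist');print(ground(d,(241.7,66.3),.072),tool()[0]['opening'])
goto([.491,-.2995,.085],-.066)"
```

```text
[ 0.49216449 -0.29864105  0.072     ] 0.05364213654926247
pos [ 0.4904 -0.4169  0.2283] q6 -0.65 shift [ 3.88 -0.52  4.78] [-0.    0.   -0.91] [ 0.    0.   38.36]
```

```bash
python3 -m crank '[[0.5,-0.06,0,0,0,0],[0.6,-0.08,0,0,0,0],[0.6,-0.08,0,0,0,0],[0.6,-0.08,0,0,0,0],[0.6,-0.08,0,0,0,0],[0.6,-0.08,0,0,0,0],[0.36,-0.04,0.5,0,0,0],[0,0,0.8,0,0,-0.3],[0,0,0.8,0,0,-0.3],[0,0,0.8,0,0,-0.3]]' |head -2
python3 -m crank '[[0,0,0.7,0,0,0],[0,0,0.7,0,0,0],[0,0,0.4,0,0,0],[0,0,0,0,0,0],[0,0,0,0,0,0],[0,0,0,0,0,0],[0,0,0,0,0,0],[0,0,0,0,0,0],[0,0,0,0,0,0],[0,0,0,0,0,0]]'
python3 -c "
from h import *
d=robot.camera('wrist');cv2.imwrite('pics/w6.png',d['img'][130:330,140:380])
goto([.4915,-.3,.013],-.066)"
```

```text
time: 14.67
tool_pos: [0.492, -0.2986, 0.1412]
time: 15.5
tool_pos: [0.4919, -0.3004, 0.0881]
ee_rot: [0.001, 0.73, 0.683, 0.0]
contact_force: [0.3, -0.4, -2.7]
opening: 0.0534
grip_force: 65.6
pos [ 0.4918 -0.3003  0.0879] q6 -0.57 shift [ 0.01 -0.01  2.5 ] [ 0.01  0.01 -0.01] [ 1.000e-02 -1.000e-02  3.926e+01]
```

View pics/w6.png

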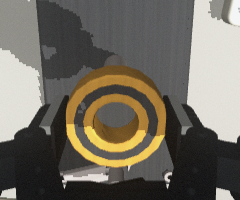

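The ring sits over the shaft, and the shaft's base shows just behind the ring on the centre line at (113,60) in the crop. I'll descend gently.

```bash
python3 -m crank '[[0,0,0.2,0,0,0],[0,0,0.2,0,0,0],[0,0,0.2,0,0,0],[0,0,0.2,0,0,0],[0,0,0.2,0,0,0],[0,0,0.1,0,0,0],[0,0,0,0,0,0],[0,0,0,0,0,0],[0,0,0,0,0,0],[0,0,0,0,0,0]]'
```

```text
time: 16.38
tool_pos: [0.4913, -0.2989, 0.053]
ee_rot: [-0.001, 0.73, 0.683, 0.0]
contact_force: [3.0, 4.9, -5.2]
opening: 0.0532
grip_force: 65.4
```

```bash
python3 -m crank '[[0.05,0.03,0,0,0,0],[0,0,0,0,0,0],[0,0,0.2,0,0,0],[0,0,0.2,0,0,0],[0,0,0.2,0,0,0],[0,0,0.2,0,0,0],[0,0,0.2,0,0,0],[0,0,0.2,0,0,0],[0,0,0,0,0,0],[0,0,0,0,0,0]]'
```

```text
time: 17.22
tool_pos: [0.4923, -0.2987, 0.0176]
ee_rot: [-0.0, 0.73, 0.683, -0.0]
contact_force: [0.3, 0.6, -1.5]
opening: 0.0531
grip_force: 65.6
```

```bash
python3 -m crank '[[0,0,0.1,0,0,0],[0,0,0,0,0,0],[0,0,0,0,0,0],[0,0,0,0,0,0],[0,0,0,0,0,0],[0,0,0,0,0,0],[0,0,0,0,0,0],[0,0,0,0,0,0],[0,0,0,0,0,0],[0,0,0,0,0,0]]' - && python3 -m crank '[[0,0,0,0,0,0],[0,0,0,0,0,0],[0,0,0,0,0,0],[0,0,0,0,0,0],[0,0,0,0,0,0],[0,0,0,0,0,0],[0,0,-0.3,0,0,0],[0,0,-0.8,0,0,0],[0,0,-1,0,0,0],[0,0,-1,0,0,0]]' 1 60
python3 -m crank '[[0,0,-1,0,0,0],[0,0,-1,0,0,0],[0.3,0,-1,0,0,0],[1,-0.12,-0.5,0,0,0],[1,-0.12,0,0,0,0],[1,-0.12,0,0,0,0],[1,-0.12,0,0,0,0],[1,-0.12,0,0,0,0],[1,-0.12,0,0,0,0],[1,-0.12,0,0,0,0]]' - |head -2
python3 -c "
from h import *
goto([.42,.226,.15],-.066)"
```

```text
time: 18.05
tool_pos: [0.4927, -0.2987, 0.0154]
ee_rot: [0.0, 0.73, 0.683, 0.0]
contact_force: [-0.2, 1.6, -1.1]
opening: 0.0529
grip_force: 65.6
time: 18.88
tool_pos: [0.492, -0.2982, 0.1092]
ee_rot: [-0.001, 0.73, 0.683, -0.0]
contact_force: [0.3, -0.3, -0.2]
opening: 0.0852
grip_force: 0.0
time: 19.72
tool_pos: [0.4818, -0.0771, 0.2142]
pos [ 0.4818 -0.0771  0.2142] q6 -0.2 shift [ 9.94 -2.74  2.13] [ 0.01  0.   -0.02] [ 0.000e+00 -2.000e-02  3.925e+01]
```

```bash
python3 -m crank '[[1,-0.28,0,0,0,0],[1,-0.28,0,0,0,0],[1,-0.28,0,0,0,0],[1,-0.28,0,0,0,0],[1,-0.28,0,0,0,0],[1,-0.28,0,0,0,0],[1,-0.28,0,0,0,0],[1,-0.28,0.5,0,0,0],[1,-0.28,0.5,0,0,0],[0.9,-0.2,0.5,0,0,0]]' - |head -2
python3 -m crank '[[0,0,0.5,0,0,-1],[0,0,0.1,0,0,-1],[0,0,0,0,0,-1],[0,0,0,0,0,-1],[0,0,0,0,0,-1],[0,0,0,0,0,-1],[0,0,0,0,0,0],[0,0,0,0,0,0],[0,0,0,0,0,0],[0,0,0,0,0,0]]' - |head -2
python3 -c "
from h import *
d,o=ring('spacer_0',.006,fn='pics/w7.png')
goto([o[0][1],o[0][2],.002],.43)"
```

```text
time: 20.55
tool_pos: [0.4201, 0.2252, 0.1691]
time: 21.38
tool_pos: [0.4206, 0.2233, 0.1506]
spacer_0
  (0.88, 0.4198, 0.2261, 50, 51, [231.0, 155.0, 280.0, 199.0])
pos [0.4206 0.2233 0.1504] q6 -0.04 shift [0.1  0.01 4.95] [ 0.    0.   -0.22] [ 0.   -0.   39.05]
```

View pics/w7.png

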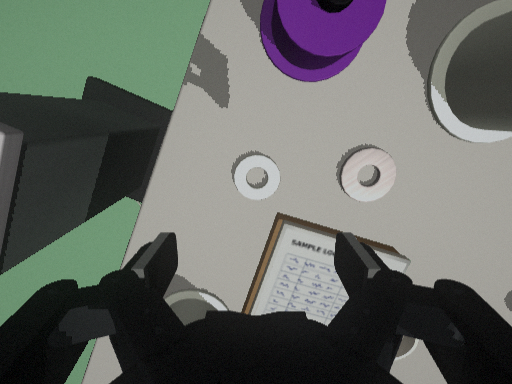

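Spacer at (256,177), washer at (369,174). The notebook corner at (278,213) is well clear of both fingers.

```bash
python3 -m crank '[[0.1,0,0.6,0,0,0],[0,0,0.6,0,0,0],[0,0,0.6,0,0,0],[0,0,0.6,0,0,0],[0,0,0.6,0,0,0],[0,0,0.6,0,0,0],[0,0,0.5,0,0,0],[0,0,0.4,0,0,0],[0,0,0.3,0,0,0],[0,0,0.12,0,0,0]]' 1 60 | head -2
python3 -m crank '[[0,0,0,0,0,0],[0,0,0,0,0,0],[0,0,0,0,0,0],[0,0,0,0,0,0],[0,0,0,0,0,0],[0,0,0,0,0,0],[0,0,0,0,0,0],[0,0,0,0,0,0],[0,0,0,0,0,0],[0,0,0,0,0,0]]' -1 50
python3 -m crank '[[0,0,-0.3,0,0,0],[0,0,-0.6,0,0,0],[0,0,-0.8,0,0,0],[0,0,-0.8,0,0,0],[0,0,-0.8,0,0,0],[0,0,-0.8,0,0,0],[0,0,-0.8,0,0,0],[0,0,-0.8,0,0,0],[0,0,-0.6,0,0,0],[0,0,0,0,0,0]]'
python3 -c "
from h import *
s,_=tool();z=s['tool_pos'][2]
d,o=ring('spacer_0',z+.004,fn='pics/w8.png')
s,r=tool();print('ring in tool', r.inv().apply([o[0][1]-s['tool_pos'][0],o[0][2]-s['tool_pos'][1],0]))
goto([.4925,-.2985,.21],.43)"
```

```text
time: 22.32
tool_pos: [0.4184, 0.2257, 0.0013]
time: 23.15
tool_pos: [0.4228, 0.2275, 0.0079]
ee_rot: [0.002, 0.547, 0.837, 0.002]
contact_force: [-5.8, -2.8, 22.2]
opening: 0.0002
grip_force: 11.2
time: 23.98
tool_pos: [0.422, 0.2272, 0.1977]
ee_rot: [0.003, 0.547, 0.837, 0.004]
contact_force: [0.7, -1.3, 0.7]
opening: 0.0
grip_force: 0.0
spacer_0
  (0.72, 0.4102, 0.2668, 21, 21, [245.0, 151.0, 288.0, 192.0])
ring in tool [4.09474390e-02 7.46024413e-03 1.79538234e-05]
pos [0.4198 0.2263 0.1928] q6 -0.03 shift [-17.    -4.8   -0.58] [ 0.03  0.   -0.21] [ 0.   -0.05 39.06]
```

View pics/w8.png

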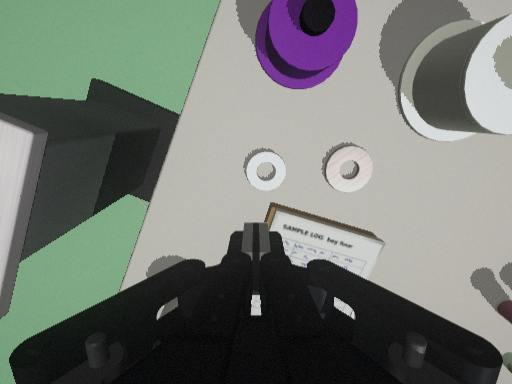

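The grip missed: the fingers shut over the spacer, which still lies flat at (266,171). With the fingers open their tips sit higher, so I'll pre-shape the opening and go lower.

```bash
python3 -m crank '[[0.1,0,0.4,0,0,0],[0,0,0.4,0,0,0],[0,0,0.4,0,0,0],[0,0,0,0,0,0],[0,0,0,0,0,0],[0,0,0,0,0,0],[0,0,0,0,0,0],[0,0,0,0,0,0],[0,0,0,0,0,0],[0,0,0,0,0,0]]' 0.46 60
python3 -c "
from h import *
d,o=ring('spacer_0',.006)
goto([o[0][1],o[0][2],.012],.43)"
```

```text
time: 24.92
tool_pos: [0.4185, 0.2289, 0.1563]
ee_rot: [0.0, 0.547, 0.837, 0.0]
contact_force: [0.1, -0.2, 0.1]
opening: 0.0629
grip_force: 0.0
spacer_0
  (0.57, 0.4357, 0.2331, 50, 51, [250.0, 157.0, 296.0, 205.0])
pos [0.4183 0.2289 0.1561] q6 -0.02 shift [-0.1   0.58  4.8 ] [ 0.01  0.   -0.21] [ 0.000e+00 -1.000e-02  3.906e+01]
```

```bash
python3 -m crank '[[-0.1,0.58,0.3,0,0,0],[0,0,0.6,0,0,0],[0,0,0.7,0,0,0],[0,0,0.7,0,0,0],[0,0,0.7,0,0,0],[0,0,0.7,0,0,0],[0,0,0.6,0,0,0],[0,0,0.4,0,0,0],[0,0,0.1,0,0,0],[0,0,0,0,0,0]]' 
python3 -m crank '[[0,0,0.1,0,0,0],[0,0,0.1,0,0,0],[0,0,0.05,0,0,0],[0,0,0.05,0,0,0],[0,0,0.05,0,0,0],[0,0,0.05,0,0,0],[0,0,0.05,0,0,0],[0,0,0,0,0,0],[0,0,0,0,0,0],[0,0,0,0,0,0]]'
```

```text
time: 25.85
tool_pos: [0.4348, 0.2329, 0.011]
ee_rot: [-0.001, 0.547, 0.837, -0.001]
contact_force: [0.1, 0.3, 0.4]
opening: 0.0627
grip_force: 0.0
time: 26.68
tool_pos: [0.4353, 0.2331, -0.0018]
ee_rot: [0.0, 0.547, 0.837, 0.0]
contact_force: [0.3, -0.6, 1.0]
opening: 0.0626
grip_force: 0.0
```

```bash
python3 -m crank '[[0,0,0.05,0,0,0],[0,0,0.05,0,0,0],[0,0,0.05,0,0,0],[0,0,0,0,0,0],[0,0,0,0,0,0],[0,0,0,0,0,0],[0,0,0,0,0,0],[0,0,0,0,0,0],[0,0,0,0,0,0],[0,0,0,0,0,0]]'
```

```text
time: 27.52
tool_pos: [0.4355, 0.2331, -0.0056]
ee_rot: [-0.0, 0.547, 0.837, -0.0]
contact_force: [-1.8, -0.7, 5.7]
opening: 0.0621
grip_force: 2.9
```

```bash
python3 -m crank '[[0,0,-0.05,0,0,0],[0,0,-0.03,0,0,0],[0,0,0,0,0,0],[0,0,0,0,0,0],[0,0,0,0,0,0],[0,0,0,0,0,0],[0,0,0,0,0,0],[0,0,0,0,0,0],[0,0,0,0,0,0],[0,0,0,0,0,0]]' -1 50
```

```text
time: 28.35
tool_pos: [0.4363, 0.2335, -0.0028]
ee_rot: [0.0, 0.547, 0.837, 0.001]
contact_force: [-0.4, -0.0, 7.0]
opening: 0.0494
grip_force: 55.3
```

Held (49 mm reading for a 52 mm ring, the same offset as before). Lift and check.

```bash
python3 -m crank '[[0,0,-0.3,0,0,0],[0,0,-0.6,0,0,0],[0,0,-0.8,0,0,0],[0,0,-0.8,0,0,0],[0,0,-0.8,0,0,0],[0,0,-0.8,0,0,0],[0,0,-0.8,0,0,0],[0,0,-0.8,0,0,0],[0,0,-0.8,0,0,0],[0,0,-0.3,0,0,0]]'
python3 -c "
from h import *
s,_=tool();z=s['tool_pos'][2]
d,o=ring('spacer_0',z+.010,fn='pics/w9.png')
s,r=tool();print('ring in tool', [r.inv().apply([a[1]-s['tool_pos'][0],a[2]-s['tool_pos'][1],0]) for a in o])
goto([.4925,-.2985,.21],-.066)"
```

```text
time: 29.18
tool_pos: [0.4366, 0.2336, 0.204]
ee_rot: [0.002, 0.547, 0.837, 0.002]
contact_force: [0.4, 0.2, -0.7]
opening: 0.0495
grip_force: 52.0
spacer_0
  (0.88, 0.4361, 0.2341, 50, 53, [210.0, 198.0, 304.0, 288.0])
ring in tool [array([6.54194799e-04, 7.56882807e-05, 2.33788107e-07])]
pos [0.4363 0.2335 0.2022] q6 -0.03 shift [-16.99  -5.4   -0.28] [ 0.05 -0.01  5.99] [ 1.000e-02  7.000e-02 -3.328e+01]
```

View pics/w9.png

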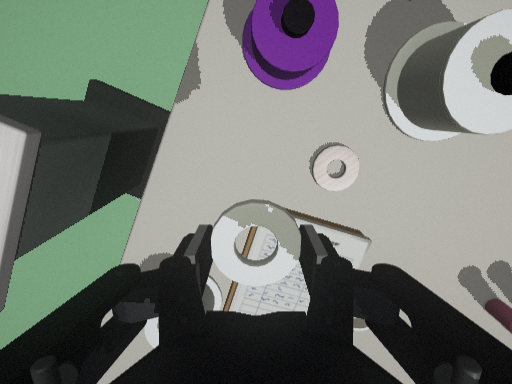

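The spacer is held level at (256,243), and the washer still lies at (336,168). I'll carry it to the shaft.

```bash
python3 -m crank '[[-0.6,-0.2,0,0,0,0],[-0.95,-0.3,0,0,0,0],[-0.95,-0.3,0,0,0,0],[-0.95,-0.3,0,0,0,0],[-0.95,-0.3,0,0,0,0],[-0.95,-0.3,0,0,0,0],[-0.95,-0.3,0,0,0,0],[-0.95,-0.3,0,0,0,0],[-0.95,-0.3,0,0,0,0],[-0.95,-0.3,0,0,0,0]]' |head -2
python3 -m crank '[[-0.95,-0.3,0,0,0,0],[-0.95,-0.3,0,0,0,0],[-0.95,-0.3,0,0,0,0],[-0.95,-0.3,0,0,0,0],[-0.95,-0.3,0,0,0,0],[-0.95,-0.3,0,0,0,0],[-0.95,-0.3,0,0,0,0],[-0.95,-0.3,0,0,0,0],[-0.24,-0.1,0,0,0,0],[0,0,0,0,0,0]]' |head -2
python3 -m crank '[[0,0,0,0,0,1],[0,0,0.5,0,0,1],[0,0,0.6,0,0,1],[0,0,0.6,0,0,1],[0,0,0.6,0,0,1],[0,0,0.6,0,0,1],[0,0,0.6,0,0,0],[0,0,0,0,0,0],[0,0,0,0,0,0],[0,0,0,0,0,0]]'
python3 -c "
from h import *
goto([.4925,-.2977,.078],-.066)"
```

```text
time: 30.12
tool_pos: [0.4644, -0.0545, 0.1974]
time: 30.95
tool_pos: [0.4903, -0.2999, 0.1973]
time: 31.78
tool_pos: [0.4917, -0.2981, 0.0956]
ee_rot: [0.0, 0.73, 0.683, 0.0]
contact_force: [0.1, -0.2, -0.2]
opening: 0.0493
grip_force: 52.0
pos [ 0.4917 -0.2981  0.0956] q6 -0.57 shift [0.02 0.03 0.59] [ 0. -0. -0.] [-0.   -0.   39.27]
```

```bash
python3 -m crank '[[0.02,0.03,0.2,0,0,0],[0,0,0.2,0,0,0],[0,0,0.2,0,0,0],[0,0,0.2,0,0,0],[0,0,0.2,0,0,0],[0,0,0.2,0,0,0],[0,0,0.2,0,0,0],[0,0,0.1,0,0,0],[0,0,0,0,0,0],[0,0,0,0,0,0]]'
```

```text
time: 32.62
tool_pos: [0.4924, -0.2982, 0.0499]
ee_rot: [-0.0, 0.73, 0.683, -0.0]
contact_force: [0.3, -0.0, -1.5]
opening: 0.0494
grip_force: 52.0
```

Clean entry. Lower to just above the seat, release, and head back toward the washer.

```bash
python3 -m crank '[[0,0,0.2,0,0,0],[0,0,0.2,0,0,0],[0,0,0.2,0,0,0],[0,0,0.05,0,0,0],[0,0,0.05,0,0,0],[0,0,0,0,0,0],[0,0,0,0,0,0],[0,0,0,0,0,0],[0,0,0,0,0,0],[0,0,0,0,0,0]]'
python3 -m crank '[[0,0,0,0,0,0],[0,0,0,0,0,0],[0,0,0,0,0,0],[0,0,0,0,0,0],[0,0,0,0,0,0],[0,0,-0.3,0,0,0],[0,0,-0.6,0,0,0],[0,0,-0.8,0,0,0],[0,0,-1,0,0,0],[0,0,-1,0,0,0]]' 1 60
python3 -m crank '[[0,0,-1,0,0,0],[-0.5,0,-1,0,0,0],[-1,0,-0.5,0,0,0],[-1,0,0,0,0,0],[-1,0,0,0,0,0],[-0.4,0,0,0,0,0],[0,0,0,0,0,0],[0,0,0,0,0,0],[0,0,0,0,0,0],[0,0,0,0,0,0]]'|head -2
python3 -c "
from h import *
d=robot.camera('wrist');cv2.imwrite('pics/w10.png',d['img'])
goto([.53,.28,.21],-.066)"
```

```text
time: 33.45
tool_pos: [0.4926, -0.2984, 0.0294]
ee_rot: [0.0, 0.73, 0.683, 0.0]
contact_force: [-0.3, 0.0, 0.0]
opening: 0.0492
grip_force: 52.0
time: 34.28
tool_pos: [0.492, -0.2979, 0.1413]
ee_rot: [-0.001, 0.73, 0.683, -0.0]
contact_force: [0.1, -0.1, -0.2]
opening: 0.0854
grip_force: 0.0
time: 35.12
tool_pos: [0.4848, -0.4137, 0.215]
pos [ 0.4849 -0.4137  0.2151] q6 -0.73 shift [ 2.317e+01 -2.000e-02  1.800e-01] [-0.   -0.01  0.  ] [ 1.000e-02 -0.000e+00 -3.927e+01]
```

View pics/w10.png

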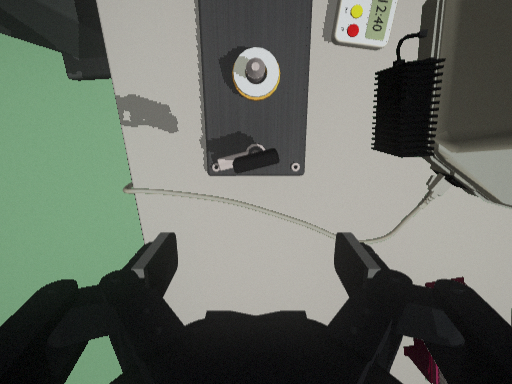

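The spacer sits flat on the support at (256,73). On to the washer.

```bash
python3 -m crank '[[0.6,0,0,0,0,0],[1,0,0,0,0,0],[1,0,0,0,0,0],[1,0,0,0,0,0],[1,0,0,0,0,0],[1,0,0,0,0,0],[1,0,0,0,0,0],[1,0,0,0,0,0],[1,0,0,0,0,0],[1,0,0,0,0,0]]' 0.74|head -2
python3 -m crank '[[1,0,0,0,0,0],[1,0,0,0,0,0],[1,0,0,0,0,0],[1,0,0,0,0,0],[1,0,0,0,0,0],[1,0,0,0,0,0],[1,0,0,0,0,0],[1,0,0,0,0,0],[1,0,0,0,0,0],[1,0,0,0,0,0]]' |head -2
python3 -m crank '[[1,0,0,0,0,0],[1,0,0.5,0,0,0],[1,0,0.6,0,0,0],[0.5,0,0.6,0,0,0],[0,0,0.3,0,0,0],[0,0,0,0,0,0],[0,0,0,0,0,0],[0,0,0,0,0,0],[0,0,0,0,0,0],[0,0,0,0,0,0]]' 
python3 -c "
from h import *
d,o=ring('washer',.006)
goto([o[0][1],o[0][2],-.001],-.066)"
```

```text
time: 36.0
tool_pos: [0.5032, -0.1247, 0.2152]
time: 36.83
tool_pos: [0.5225, 0.1743, 0.2152]
time: 37.67
tool_pos: [0.5318, 0.2759, 0.1567]
ee_rot: [0.0, 0.731, 0.683, 0.001]
contact_force: [-0.3, -0.3, 0.2]
opening: 0.0742
grip_force: 0.0
washer
  (0.72, 0.5329, 0.2782, 60, 61, [231.0, 147.0, 284.0, 200.0])
pos [0.5316 0.276  0.1562] q6 0.46 shift [0.07 0.03 5.24] [ 0.02 -0.01 -0.02] [-1.000e-02 -3.000e-02  3.925e+01]
```

```bash
python3 -m crank '[[0.07,0.03,0.4,0,0,0],[0,0,0.7,0,0,0],[0,0,0.7,0,0,0],[0,0,0.7,0,0,0],[0,0,0.7,0,0,0],[0,0,0.7,0,0,0],[0,0,0.6,0,0,0],[0,0,0.4,0,0,0],[0,0,0.3,0,0,0],[0,0,0.12,0,0,0]]'
python3 -m crank '[[0,0,0,0,0,0],[0,0,0,0,0,0],[0,0,0,0,0,0],[0,0,0,0,0,0],[0,0,0,0,0,0],[0,0,0,0,0,0],[0,0,0,0,0,0],[0,0,0,0,0,0],[0,0,0,0,0,0],[0,0,0,0,0,0]]' -1 60
```

```text
time: 38.6
tool_pos: [0.5312, 0.2781, -0.0063]
ee_rot: [-0.0, 0.73, 0.683, -0.001]
contact_force: [-0.4, 0.6, 0.2]
opening: 0.0743
grip_force: 0.0
time: 39.43
tool_pos: [0.5324, 0.2787, -0.0039]
ee_rot: [0.0, 0.73, 0.683, 0.0]
contact_force: [-1.1, -0.0, 3.3]
opening: 0.0591
grip_force: 64.8
```

```bash
python3 -m crank '[[0,0,-0.3,0,0,0],[0,0,-0.6,0,0,0],[0,0,-0.8,0,0,0],[0,0,-0.8,0,0,0],[0,0,-0.8,0,0,0],[0,0,-0.8,0,0,0],[0,0,-0.8,0,0,0],[0,0,-0.8,0,0,0],[0,0,-0.8,0,0,0],[0,0,-0.3,0,0,0]]'
python3 -c "
from h import *
s,_=tool();z=s['tool_pos'][2]
d,o=ring('washer',z+.011,fn='pics/w11.png')
s,r=tool();print('ring in tool', [r.inv().apply([a[1]-s['tool_pos'][0],a[2]-s['tool_pos'][1],0]) for a in o])
goto([.4925,-.298,.21],-.066)
look('',None,dict(cover=0),('scene',))"
```

```text
time: 40.27
tool_pos: [0.5335, 0.2791, 0.204]
ee_rot: [0.001, 0.73, 0.683, 0.003]
contact_force: [1.4, 0.9, -0.5]
opening: 0.0586
grip_force: 64.6
washer
  (0.94, 0.5332, 0.2795, 60, 63, [205.0, 191.0, 309.0, 294.0])
ring in tool [array([5.53574675e-04, 4.75692619e-05, 1.32867192e-06])]
pos [0.5331 0.279  0.202 ] q6 0.46 shift [-19.28  -0.06  -0.3 ] [ 0.05 -0.03 -0.01] [-0.04 -0.08 39.26]
scene cover [(0.95, [174.0, 186.0], [0.4025, 0.3811]), (0.74, [253.0, 247.0], [0.4278, 0.0077]), (0.61, [210.0, 152.0], [0.6, 0.4216]), (0.3, [286.0, 191.0], [0.6617, 0.0875]), (0.26, [361.0, 258.0], [0.6307, -0.2495])]
```

View pics/w11.png

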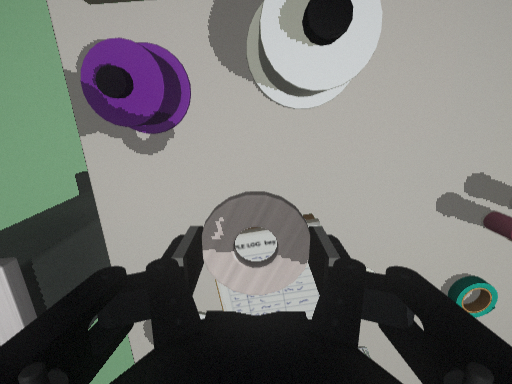

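The washer is held flat and centred at (257,243). Carry it to the shaft.

```bash
python3 -m crank '[[-0.6,0,0,0,0,0],[-0.98,0,0,0,0,0],[-0.98,0,0,0,0,0],[-0.98,0,0,0,0,0],[-0.98,0,0,0,0,0],[-0.98,0,0,0,0,0],[-0.98,0,0,0,0,0],[-0.98,0,0,0,0,0],[-0.98,0,0,0,0,0],[-0.98,0,0,0,0,0]]' |head -2
python3 -m crank '[[-0.98,0,0,0,0,0],[-0.98,0,0,0,0,0],[-0.98,0,0,0,0,0],[-0.98,0,0,0,0,0],[-0.98,0,0,0,0,0],[-0.98,0,0,0,0,0],[-0.98,0,0,0,0,0],[-0.98,0,0,0,0,0],[-0.98,0,0,0,0,0],[-0.9,0,0,0,0,0]]' |head -2
python3 -m crank '[[-0.15,0,0,0,0,0],[0,0,0.5,0,0,0],[0,0,0.6,0,0,0],[0,0,0.6,0,0,0],[0,0,0.6,0,0,0],[0,0,0.6,0,0,0],[0,0,0.6,0,0,0],[0,0,0,0,0,0],[0,0,0,0,0,0],[0,0,0,0,0,0]]'
python3 -c "
from h import *
goto([.4925,-.2978,.05],-.066)"
```

```text
time: 41.3
tool_pos: [0.5114, -0.0047, 0.1967]
time: 42.13
tool_pos: [0.4921, -0.2953, 0.1964]
time: 42.97
tool_pos: [0.4933, -0.2986, 0.0944]
ee_rot: [-0.0, 0.73, 0.683, -0.0]
contact_force: [0.4, 0.1, -0.9]
opening: 0.0591
grip_force: 64.7
pos [ 0.4933 -0.2986  0.0944] q6 -0.57 shift [ 0.02 -0.03  1.48] [-0.01 -0.01 -0.01] [-1.000e-02  1.000e-02  3.926e+01]
```

```bash
python3 -m crank '[[0.02,-0.02,0.2,0,0,0],[0,0,0.2,0,0,0],[0,0,0.2,0,0,0],[0,0,0.2,0,0,0],[0,0,0.2,0,0,0],[0,0,0.2,0,0,0],[0,0,0.2,0,0,0],[0,0,0.1,0,0,0],[0,0,0,0,0,0],[0,0,0,0,0,0]]'
```

```text
time: 43.8
tool_pos: [0.4927, -0.2982, 0.0493]
ee_rot: [-0.0, 0.73, 0.683, -0.0]
contact_force: [-0.1, -0.6, -0.3]
opening: 0.0589
grip_force: 64.7
```

```bash
python3 -m crank '[[0,0,0.2,0,0,0],[0,0,0.15,0,0,0],[0,0,0.08,0,0,0],[0,0,0,0,0,0],[0,0,0,0,0,0],[0,0,0,0,0,0],[0,0,0,0,0,0],[0,0,0,0,0,0],[0,0,0,0,0,0],[0,0,0,0,0,0]]'
python3 -m crank '[[0,0,0,0,0,0],[0,0,0,0,0,0],[0,0,0,0,0,0],[0,0,0,0,0,0],[0,0,0,0,0,0],[0,0,-0.3,0,0,0],[0,0,-0.6,0,0,0],[0,0,-0.8,0,0,0],[0,0,-1,0,0,0],[0,0,-1,0,0,0]]' 1 60
python3 -m crank '[[0,0,-1,0,0,0],[-0.5,0,-1,0,0,0],[-1,0,-0.5,0,0,0],[-1,0,0,0,0,0],[-1,0,0,0,0,0],[-0.4,0,0,0,0,0],[0,0,0,0,0,0],[0,0,0,0,0,0],[0,0,0,0,0,0],[0,0,0,0,0,0]]'|head -2
python3 -c "
from h import *
d=robot.camera('wrist');cv2.imwrite('pics/w12.png',d['img'][0:200,150:350])
print(ground(d,(255,69),.072))
goto([.43,.005,.25],-.066)"
```

```text
time: 44.63
tool_pos: [0.4928, -0.2983, 0.0368]
ee_rot: [0.0, 0.73, 0.683, 0.0]
contact_force: [-0.6, -0.7, -1.5]
opening: 0.0592
grip_force: 64.7
time: 45.47
tool_pos: [0.4923, -0.2979, 0.1488]
ee_rot: [-0.001, 0.73, 0.683, -0.0]
contact_force: [0.7, 0.6, 0.0]
opening: 0.0852
grip_force: 0.0
time: 46.3
tool_pos: [0.4851, -0.4137, 0.2225]
[ 0.49168696 -0.29983912  0.072     ]
pos [ 0.4852 -0.4137  0.2226] q6 -0.72 shift [13.81 -2.75 -0.91] [-0.   -0.01  0.  ] [ 1.000e-02 -0.000e+00 -3.927e+01]
```

View pics/w12.png

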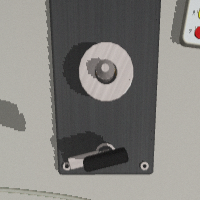

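That crop shows the washer flat on top at (105,71). It was also my fifteenth view, one over the limit of 14, so from here on I rely on numbers only. On to the cover.

```bash
python3 -m crank '[[0.5,-0.1,-0.4,0,0,0],[0.98,-0.2,-0.5,0,0,0],[0.98,-0.2,0,0,0,0],[0.98,-0.2,0,0,0,0],[0.98,-0.2,0,0,0,0],[0.98,-0.2,0,0,0,0],[0.98,-0.2,0,0,0,0],[0.98,-0.2,0,0,0,0],[0.98,-0.2,0,0,0,0],[0.98,-0.2,0,0,0,0]]' 0.1 |head -2
python3 -m crank '[[0.98,-0.2,0,0,0,0],[0.98,-0.2,0,0,0,0],[0.98,-0.2,0,0,0,0],[0.98,-0.2,0,0,0,0],[0.5,-0.1,0,0,0,0],[0,0,0,0,0,0],[0,0,0,0,0,0],[0,0,0,0,0,0],[0,0,0,0,0,0],[0,0,0,0,0,0]]' |head -2
cat >> h.py <<'E'
def knob(zt=.09,box=None,thr=45,bg=None):
    """black round knob: dark blob on the bright cover's top, enclosed by it"""
    d=robot.camera("wrist");o=robot.trace("cover","wrist")
    for a in o:
        x0,y0,x1,y1=[int(v) for v in a["rect"]]
        g=cv2.cvtColor(d["img"],cv2.COLOR_BGR2GRAY)
        hull=cv2.convexHull(np.argwhere(a["mask"])[:,::-1].astype(np.int32).copy())
        m=np.zeros(g.shape,np.uint8);cv2.fillConvexPoly(m,hull,1)
        k=((g<thr)&(m>0)).astype(np.uint8);n,l,st,ce=cv2.connectedComponentsWithStats(k)
        print(round(a["score"],2),a["rect"],"mean col",d["img"][a["mask"]].mean(0).round())
        for i in range(1,n):
            if st[i][4]>100: print("  blob",st[i].tolist(),ce[i].round(1),np.round(ground(d,ce[i],zt),4))
    return d
E
python3 -c "
from h import *
knob(.088)
look('',None,dict(cover=0))
goto([.43,.005,.25],-.066)"
```

```text
time: 47.18
tool_pos: [0.4461, -0.13, 0.2496]
time: 48.02
tool_pos: [0.4288, 0.0011, 0.2496]
0.95 [217.0, 115.4, 288.9, 197.6] mean col [189. 191. 188.]
wrist cover [(0.84, [250.0, 152.0], [0.4219, 0.0178])]
pos [0.4288 0.0014 0.2495] q6 -0.05 shift [ 0.12  0.03 -0.02] [-0.    0.   -0.03] [ 0.    0.   39.24]
```

```bash
python3 -c "
from h import *
d=robot.camera('wrist');g=cv2.cvtColor(d['img'],cv2.COLOR_BGR2GRAY)
print(g[100:215:5,205:305:5])
a=robot.trace('cover','wrist')[0]['mask'];print(a[100:215:5,205:305:5].astype(int))
"
```

```text
[[184 186 186 186 185 187 187 185 187 185 189 186 185 188 187 189 124 200
  207 199]
 [190 186 187 188 187 186 187 188 187 185 187 187 186 188 188 187 124 200
  208 195]
 [189 187 183 184 186 186 188 187 185 186 189 186 186 187 185 187 119 200
  211 198]
 [187 185 187 186 186 188 187 185 185 187 188 187 187 189 187 186  69 130
  206 204]
 [185 116 117 116 116 140 188 187 189 186 187 185 186 186 186 188  63  84
  208 210]
 [119 117 117 117 119 119 114 167 182 223 220 220 211 188 187 187 172 122
  201 209]
 [119 119 115 119 118 158 163 159 138 113 119 219 222 220 176 190 187 125
  199 208]
 [115 114 117 119 163 161 113 212 221 222 221 218 103 223 224 188 186 125
  200 209]
 [118 118 116 113 160 188 220 221 222 221 221 222 222 217 221 220 189 129
  201 206]
 [116 118 117 161 193 222 219 220 222 222 223 221 221 220 222 222 189 128
  201 208]
 [115 117 117 162 220 220 221 217 221 222 221 219 222 220 222 188 221  86
  166 209]
 [115 118 117 218 222 183 162 161 161 162 224 222 219 222 221 221 222  61
   77 209]
 [116 115 118 220 221 162 164 163  46  51  51 221 219 221 219 222 222  99
   97 
[... 1145 characters left out ...]
 0 0 0 0 0]
 [0 0 0 0 1 1 1 1 1 1 1 1 1 1 1 0 0 0 0 0]
 [0 0 0 0 1 1 1 1 1 1 1 1 1 1 1 1 0 0 0 0]
 [0 0 0 1 1 1 1 1 1 1 1 1 1 1 1 1 0 0 0 0]
 [0 0 0 1 1 1 1 1 1 1 1 1 1 1 1 1 1 0 0 0]
 [0 0 0 1 1 1 1 1 1 1 1 1 1 1 1 1 1 0 0 0]
 [0 0 0 1 1 1 1 1 1 1 1 1 1 1 1 1 1 0 0 0]
 [0 0 0 1 1 1 1 1 1 1 1 1 1 1 1 1 0 0 0 0]
 [0 0 0 1 1 1 1 1 1 1 1 1 1 1 1 1 0 0 0 0]
 [0 0 0 0 1 1 1 1 1 1 1 1 1 1 1 1 0 0 0 0]
 [0 0 0 0 1 1 1 1 1 1 1 1 1 1 1 0 0 0 0 0]
 [0 0 0 0 0 1 1 1 1 1 1 1 1 1 1 0 0 0 0 0]
 [0 0 0 0 0 0 1 1 1 1 1 1 1 1 0 0 0 0 0 0]
 [0 0 0 0 0 0 0 0 1 1 1 1 0 0 0 0 0 0 0 0]
 [0 0 0 0 0 0 0 0 0 0 0 0 0 0 0 0 0 0 0 0]
 [0 0 0 0 0 0 0 0 0 0 0 0 0 0 0 0 0 0 0 0]
 [0 0 0 0 0 0 0 0 0 0 0 0 0 0 0 0 0 0 0 0]]
```

```bash
sed -i 's/thr=45/thr=80/' h.py; python3 -c "
from h import *
d=knob(.088)
"
python3 -m crank '[[0,0,0.5,0,0,0],[0,0,0.8,0,0,0],[0,0,0.8,0,0,0],[0,0,0.5,0,0,0],[0,0,0,0,0,0],[0,0,0,0,0,0],[0,0,0,0,0,0],[0,0,0,0,0,0],[0,0,0,0,0,0],[0,0,0,0,0,0]]' 0.1 |head -2
python3 -c "
from h import *
d=knob(.088);goto([.43,.005,.074],-.066)
"
```

```text
0.69 [214.1, 118.4, 289.7, 201.1] mean col [188. 190. 187.]
  blob [239, 157, 23, 24, 438] [250.3 168.5] [0.4229 0.0107 0.088 ]
time: 49.25
tool_pos: [0.4293, 0.0018, 0.1728]
0.68 [205.5, 117.1, 297.9, 221.8] mean col [182. 184. 181.]
  blob [233, 170, 31, 32, 775] [247.9 185.5] [0.423  0.0111 0.088 ]
pos [0.429  0.0018 0.1723] q6 -0.05 shift [0.11 0.02 3.28] [ 0.01  0.   -0.01] [ 0.000e+00 -2.000e-02  3.926e+01]
```

```bash
python3 -m crank '[[0.3,-0.22,0.2,0,0,0],[0,0,0.4,0,0,0],[0,0,0.5,0,0,0],[0,0,0.5,0,0,0],[0,0,0.5,0,0,0],[0,0,0.5,0,0,0],[0,0,0.4,0,0,0],[0,0,0.2,0,0,0],[0,0,0.08,0,0,0],[0,0,0,0,0,0]]' - 
python3 -m crank '[[0,0,0,0,0,0],[0,0,0,0,0,0],[0,0,0,0,0,0],[0,0,0,0,0,0],[0,0,0,0,0,0],[0,0,0,0,0,0],[0,0,0,0,0,0],[0,0,0,0,0,0],[0,0,0,0,0,0],[0,0,0,0,0,0]]' -1 80
```

```text
time: 50.18
tool_pos: [0.4219, 0.0115, 0.0722]
ee_rot: [-0.001, 0.73, 0.683, -0.001]
contact_force: [-0.4, -0.2, -0.2]
opening: 0.0469
grip_force: 0.0
time: 51.02
tool_pos: [0.4235, 0.0113, 0.0743]
ee_rot: [0.001, 0.73, 0.683, 0.001]
contact_force: [-1.8, 0.2, 7.1]
opening: 0.0247
grip_force: 79.4
```

```bash
python3 -m crank '[[0,0,-0.2,0,0,0],[0,0,-0.5,0,0,0],[0,0,-0.7,0,0,0],[0,0,-0.8,0,0,0],[0,0,-0.8,0,0,0],[0,0,-0.8,0,0,0],[0,0,-0.8,0,0,0],[0,0,-0.8,0,0,0],[0,0,-0.5,0,0,0],[0,0,0,0,0,0]]' -
python3 -c "
from h import *
d=knob(.25);goto([.4925,-.298,.25],-.066)
"
```

```text
time: 51.85
tool_pos: [0.4242, 0.0111, 0.254]
ee_rot: [0.003, 0.73, 0.683, 0.002]
contact_force: [0.9, -0.1, -1.6]
opening: 0.0245
grip_force: 79.1
0.71 [187.4, 133.9, 324.7, 291.6] mean col [157. 162. 160.]
  blob [197, 219, 117, 67, 4645] [254.5 249.4] [0.4227 0.001  0.25  ]
pos [0.4224 0.0113 0.2496] q6 -0.03 shift [-1.013e+01  3.020e+00 -1.000e-02] [-0.    0.   -0.01] [0.000e+00 1.000e-02 3.926e+01]
```

```bash
python3 -m crank '[[-0.5,0.15,0,0,0,0],[-0.8,0.24,0,0,0,0],[-0.8,0.24,0,0,0,0],[-0.8,0.24,0,0,0,0],[-0.8,0.24,0,0,0,0],[-0.8,0.24,0,0,0,0],[-0.8,0.24,0,0,0,0],[-0.8,0.24,0,0,0,0],[-0.8,0.24,0,0,0,0],[-0.8,0.24,0,0,0,0]]' - |head -2
python3 -m crank '[[-0.8,0.24,0,0,0,0],[-0.8,0.24,0,0,0,0],[-0.6,0.2,0,0,0,0],[-0.23,0,0,0,0,0],[0,0,0,0,0,0],[0,0,0.4,0,0,0],[0,0,0.6,0,0,0],[0,0,0.6,0,0,0],[0,0,0,0,0,0],[0,0,0,0,0,0]]' -
python3 -c "
from h import *
goto([.4925,-.298,.087],-.066)
look('',None,dict(clamp_l_grip=.068,clamp_r_grip=.068),('scene',))
"
```

```text
time: 52.78
tool_pos: [0.4753, -0.2244, 0.247]
time: 53.62
tool_pos: [0.4907, -0.296, 0.1999]
ee_rot: [-0.002, 0.73, 0.683, -0.0]
contact_force: [0.4, 0.3, -1.4]
opening: 0.0249
grip_force: 79.2
pos [ 0.4907 -0.296   0.1999] q6 -0.57 shift [-0.07  0.08  3.76] [-0.05 -0.03  0.  ] [  0.05  -0.07 -39.27]
scene clamp_l_grip [(0.41, [329.0, 267.0], [0.5049, -0.2135])]
scene clamp_r_grip []
```

```bash
python3 -m crank '[[-0.07,0.07,0.3,0,0,0],[0,0,0.5,0,0,0],[0,0,0.5,0,0,0],[0,0,0.5,0,0,0],[0,0,0.5,0,0,0],[0,0,0.5,0,0,0],[0,0,0.4,0,0,0],[0,0,0.3,0,0,0],[0,0,0.1,0,0,0],[0,0,0,0,0,0]]' -
python3 -m crank '[[0,0,0,0,0,0],[0,0,0.05,0,0,0],[0,0,0.05,0,0,0],[0,0,0.03,0,0,0],[0,0,0,0,0,0],[0,0,0,0,0,0],[0,0,0,0,0,0],[0,0,0,0,0,0],[0,0,0,0,0,0],[0,0,0,0,0,0]]' -
```

```text
time: 54.6
tool_pos: [0.4935, -0.3, 0.0934]
ee_rot: [-0.001, 0.73, 0.683, -0.0]
contact_force: [-0.5, -0.1, -2.3]
opening: 0.025
grip_force: 79.1
time: 55.43
tool_pos: [0.4938, -0.3002, 0.0904]
ee_rot: [0.0, 0.73, 0.683, 0.0]
contact_force: [-0.1, 0.2, -1.9]
opening: 0.0247
grip_force: 79.2
```

```bash
python3 -m crank '[[0.07,-0.04,0,0,0,0],[0,0,0.05,0,0,0],[0,0,0.05,0,0,0],[0,0,0.03,0,0,0],[0,0,0,0,0,0],[0,0,0,0,0,0],[0,0,0,0,0,0],[0,0,0,0,0,0],[0,0,0,0,0,0],[0,0,0,0,0,0]]' -
```

```text
time: 56.27
tool_pos: [0.4928, -0.298, 0.0865]
ee_rot: [0.0, 0.73, 0.683, 0.0]
contact_force: [-1.1, 0.6, -1.6]
opening: 0.025
grip_force: 79.3
```

```bash
python3 -m crank '[[0,0,0.04,0,0,0],[0,0,0.03,0,0,0],[0,0,0,0,0,0],[0,0,0,0,0,0],[0,0,0,0,0,0],[0,0,0,0,0,0],[0,0,0,0,0,0],[0,0,0,0,0,0],[0,0,0,0,0,0],[0,0,0,0,0,0]]' -
```

```text
time: 57.1
tool_pos: [0.493, -0.2981, 0.0865]
ee_rot: [0.0, 0.73, 0.683, -0.0]
contact_force: [-6.1, 3.3, 9.8]
opening: 0.0248
grip_force: 80.5
```

```bash
python3 -m crank '[[0,0,-0.03,0,0,0],[0,0,0,0,0,0],[0,0,0,0,0,0],[0,0,0,0,0,0],[0,0,0,0,0,0],[0,0,-0.3,0,0,0],[0,0,-0.6,0,0,0],[0,0,-0.8,0,0,0],[0,0,-0.8,0,0,0],[0,0,-0.8,0,0,0]]' 0.1 |tail -2
python3 -m crank '[[0,0,-0.8,0,0,0],[-0.5,0,-0.5,0,0,0],[-1,0,0,0,0,0],[-1,0,0,0,0,0],[-1,0,0,0,0,0],[-0.5,0,0,0,0,0],[0,0,0,0,0,0],[0,0,0,0,0,0],[0,0,0,0,0,0],[0,0,0,0,0,0]]' |head -2
cat >> h.py <<'E'
def bars(zt=.078):
    """dark elongated blobs near the clamps: centre and axis (world) at zt"""
    d=robot.camera("wrist");g=cv2.cvtColor(d["img"],cv2.COLOR_BGR2GRAY)
    for nm,c in(("r",(.4862,-.3928)),("l",(.4988,-.2032))):
        w=proj(d,[*c,zt]);u,v=w.round().astype(int)
        if not(0<=u<512 and 0<=v<384): print(nm,"out",w);continue
        a,b=max(v-60,0),max(u-60,0);sub=g[a:v+60,b:u+60]
        for thr in(30,40):
            n,l,st,ce=cv2.connectedComponentsWithStats((sub<thr).astype(np.uint8))
            for i in range(1,n):
                if 100<st[i][4]<3000 and np.hypot(*(ce[i]+[b,a]-w))<30:
                    p=np.argwhere(l==i)[:,::-1]+[b,a];W=np.array([ground(d,q,zt)[:2] for q in p])
                    m=W.mean(0);U,S,V=np.linalg.svd(W-m,full_matrices=False)
                    print(nm,thr,"centre",m.round(4),"axis deg",np.degrees(np.arctan2(V[0,1],V[0,0]))%180,"size",np.round(S/np.sqrt(len(W))*3.46,3))
    return d
E
python3 -c "
from h import *
goto([.4862,-.3928,.2],-1.405);bars()
look('',None,dict(clamp_r_grip=.068,clamp_l_grip=.068,cover=.012))
knob(.1)
"
```

```text
opening: 0.0471
grip_force: 0.0
time: 58.77
tool_pos: [0.485, -0.4165, 0.2233]
pos [ 0.485  -0.4165  0.2233] q6 -0.73 shift [ 0.79 -0.01  0.78] [-1.000e-02 -0.000e+00  1.674e+01] [ 0.000e+00 -1.000e-02 -2.253e+01]
r 40 centre [ 0.4857 -0.3909] axis deg 11.704715405781968 size [0.047 0.016]
l out [255.63054308 -52.965495  ]
wrist clamp_r_grip [(0.61, [255.0, 154.0], [0.4856, -0.3901])]
wrist clamp_l_grip []
wrist cover [(0.79, [254.0, 72.0], [0.4906, -0.2964])]
0.81 [213.2, 15.7, 301.3, 119.3] mean col [193. 193. 190.]
  blob [241, 44, 30, 34, 799] [255.6  60.5] [ 0.4925 -0.3003  0.1   ]
```

```bash
python3 -m crank '[[0.8,0,0,0,0,0],[0,0,0,0,0,1],[0,0,0,0,0,1],[0,0,0,0,0,1],[0,0,0,0,0,1],[0,0,0,0,0,1],[0,0,0,0,0,1],[0,0,0,0,0,1],[0,0,0,0,0,1],[0,0,0,0,0,1]]' 0 60 |head -2
python3 -m crank '[[0,0,0.5,0,0,1],[0,0,0.6,0,0,1],[0,0,0.6,0,0,1],[0,0,0.6,0,0,1],[0,0,0.6,0,0,1],[0,0,0.6,0,0,1],[0,0,0.1,0,0,1],[0,0,0,0,0,0.3],[0,0,0,0,0,0],[0,0,0,0,0,0]]' 
python3 -c "
from h import *
goto([.486,-.392,.05],-1.367)"
```

```text
time: 59.95
tool_pos: [0.4863, -0.3937, 0.2233]
time: 60.78
tool_pos: [0.4868, -0.3942, 0.1163]
ee_rot: [0.001, 0.995, 0.101, 0.001]
contact_force: [-0.3, -0.2, -0.0]
opening: 0.043
grip_force: 0.0
pos [ 0.4868 -0.3942  0.1163] q6 0.6 shift [-0.02 -0.08  2.21] [ 0.02 -0.01 -0.03] [-2.000e-02 -3.000e-02  3.924e+01]
```

```bash
python3 -m crank '[[-0.02,-0.06,0.2,0,0,0],[0,0,0.4,0,0,0],[0,0,0.4,0,0,0],[0,0,0.4,0,0,0],[0,0,0.4,0,0,0],[0,0,0.2,0,0,0],[0,0,0.15,0,0,0],[0,0,0,0,0,0],[0,0,0,0,0,0],[0,0,0,0,0,0]]' 
python3 -m crank '[[0,0,0,0,0,0],[0,0,0,0,0,0],[0,0,0,0,0,0],[0,0,0,0,0,0],[0,0,0,0,0,0],[0,0,0,0,0,0],[0,0,0,0,0,0],[0,0,0,0,0,0],[0,0,0,0,0,0],[0,0,0,0,0,0]]' -1 60
```

```text
time: 61.62
tool_pos: [0.4858, -0.3925, 0.0514]
ee_rot: [0.0, 0.995, 0.1, 0.0]
contact_force: [0.6, 0.4, 0.2]
opening: 0.0429
grip_force: 0.0
time: 62.45
tool_pos: [0.486, -0.3933, 0.0518]
ee_rot: [0.001, 0.995, 0.1, 0.001]
contact_force: [0.8, -5.8, 2.1]
opening: 0.013
grip_force: 62.0
```

```bash
python3 -m crank '[[0,0,0,0,0,0.6],[0,0,0,0,0,1],[0,0,0,0,0,1],[0,0,0,0,0,1],[0,0,0,0,0,1],[0,0,0,0,0,1],[0,0,0,0,0,1],[0,0,0,0,0,1],[0,0,0,0,0,1],[0,0,0,0,0,1]]' 
python3 -m crank '[[0,0,0,0,0,1],[0,0,0,0,0,1],[0,0,0,0,0,1],[0,0,0,0,0,1],[0,0,0,0,0,1],[0,0,0,0,0,1],[0,0,0,0,0,1],[0,0,0,0,0,1],[0,0,0,0,0,1],[0,0,0,0,0,1]]' 
python3 -c "
from h import *
s,r=tool();y=r.apply([0,1,0]);print('yaw',np.degrees(np.arctan2(y[1],y[0])),s['wrist_torque'],s['q'][5]);goto([.486,-.3935,.05])"
```

```text
time: 63.28
tool_pos: [0.486, -0.3932, 0.0518]
ee_rot: [0.001, 0.959, -0.282, 0.001]
contact_force: [2.0, -5.4, 2.8]
opening: 0.0129
grip_force: 62.0
time: 64.12
tool_pos: [0.4861, -0.3933, 0.0518]
ee_rot: [0.0, 0.774, -0.633, 0.002]
contact_force: [0.4, -5.0, 2.1]
opening: 0.013
grip_force: 62.0
yaw -168.60931016539035 [-0.73003715 -0.11258292  0.07993001] 2.177335801713124
pos [ 0.4861 -0.3933  0.0518] q6 2.18 shift [0.01 0.   0.06]
```

```bash
python3 -m crank '[[0,0,0,0,0,0.7],[0,0,0,0,0,0.7],[0,0,0,0,0,0.6],[0,0,0,0,0,0.5],[0,0,0,0,0,0.4],[0,0,0,0,0,0.3],[0,0,0,0,0,0.3],[0,0,0,0,0,0.3],[0,0,0,0,0,0.2],[0,0,0,0,0,0]]' 
python3 -c "
from h import *
s,r=tool();y=r.apply([0,1,0]);print('yaw',np.degrees(np.arctan2(y[1],y[0])),s['wrist_torque'],s['q'][5])"
```

```text
time: 64.95
tool_pos: [0.486, -0.3933, 0.0518]
ee_rot: [-0.001, -0.666, 0.746, -0.002]
contact_force: [1.9, -4.6, 2.4]
opening: 0.013
grip_force: 76.1
yaw 173.58837806473585 [-0.80693794 -0.20567181  1.89924365] 2.4897040394045917
```

```bash
python3 -m crank '[[0,0,0,0,0,-0.3],[0,0,0,0,0,0],[0,0,0,0,0,0],[0,0,0,0,0,0],[0,0,-0.3,0,0,0],[0,0,-0.6,0,0,0],[0,0,-0.8,0,0,0],[0,0,-1,0,0,0],[0,0,-1,0,0,0],[0,0,-1,0,0,0]]' 0 
python3 -c "
from h import *
goto([.498,-.15,.23],-.066)"
```

```text
time: 65.78
tool_pos: [0.4851, -0.3917, 0.1935]
ee_rot: [0.0, -0.673, 0.739, 0.0]
contact_force: [0.3, -0.5, -0.0]
opening: 0.0427
grip_force: 0.0
pos [ 0.4851 -0.3917  0.1935] q6 2.47 shift [-8.06  0.33 -1.21] [ 1.000e-02 -0.000e+00  3.892e+01] [ 0.    0.01 -0.35]
```

```bash
python3 -m crank '[[-0.5,0,-0.6,0,0,0],[-0.9,0.05,-0.6,0,0,0],[-0.9,0.05,0,0,0,0],[-0.9,0.05,0,0,0,0],[-0.9,0.05,0,0,0,0],[-0.9,0.05,0,0,0,0],[-0.9,0.05,0,0,0,0],[-0.9,0,0,0,0,0],[-0.9,0,0,0,0,0],[-0.4,0,0,0,0,0]]' |head -2
python3 -m crank '[[0,0,0,0,0,0],[0,0,0,0,0,0],[0,0,0,0,0,0],[0,0,0,0,0,0],[0,0,0,0,0,0],[0,0,0,0,0,0],[0,0,0,0,0,0],[0,0,0,0,0,0],[0,0,0,0,0,0],[0,0,0,0,0,0]]' |head -2
python3 -c "
from h import *
d=bars()
look('',None,dict(clamp_r_grip=.068,clamp_l_grip=.068,cover=.012))
w=proj(d,[.4988,-.2032,.078]);u,v=w.round().astype(int)
g=cv2.cvtColor(d['img'],cv2.COLOR_BGR2GRAY);print(u,v);print(g[max(v-40,0):v+44:4,u-44:u+48:4])
s,r=tool();print('cam right/up world',d['T'][:2,0].round(2),d['T'][:2,1].round(2))
goto([.4988,-.2032,.2],0)"
```

```text
time: 66.62
tool_pos: [0.4989, -0.1467, 0.2283]
time: 67.45
tool_pos: [0.4991, -0.1494, 0.2277]
r out [243.84131822 -91.55629799]
l 40 centre [ 0.4943 -0.2046] axis deg 25.53437644235111 size [0.046 0.014]
wrist clamp_r_grip []
wrist clamp_l_grip [(0.76, [252.0, 128.0], [0.4971, -0.2041])]
wrist cover [(0.68, [246.0, 47.0], [0.496, -0.2983])]
251 129
[[ 87  81  83  83  80  82  85  84  99 169 188 206 166  92  53  48  51  52
   52  45  45  45  46]
 [ 84  84  83  83  81  80  86  85  80  82  79  78  73  76  79  75  78  76
   74  49  47  46  78]
 [ 86  83  88  80  79  84  86  80  78  82  78  80  78  79  79  77  79  77
   77  77  71  74  74]
 [ 87  84  83  80  81  82  80  80  78  79  80  78  76  74  78  75  75  75
   77  78  72  74  72]
 [ 80  80  84  79  81  81  80  75  79  80  79  77  72  72  77  76  77  73
   76  76  77  75  75]
 [ 83  85  83  80  83  83  82  78  81  80  74  76  75  76  78  76  74  74
   75  74  74  76  74]
 [ 81  81  83  79  84  82  83  77  85  84  82  79  72  75  75  46  81  75
   74  76  74  76  76]
 [ 83  80  84  80  77  85  82  78  83  80 133 194 200  44  35  37  3
[... 738 characters left out ...]
 60  68  68  89 132 169 104 106 169 110 110
  113 174 175 191 192]
 [193 193 193 191 193 192 193 193 177 196 192 191 191 192 192 192 191 188
  191 192 191 192 194]
 [194 193 192 193 194 192 192 192 191 192 193 191 193 189 192 192 194 194
  193 193 192 193 194]
 [193 193 194 192 191 193 191 194 191 194 194 194 192 193 192 192 194 192
  191 192 191 195 192]
 [193 196 192 193 196 193 190 193 191 193 193 195 193 194 192 192 193 191
  193 196 195 195 193]
 [196 192 194 193 194 193 196 192 192 194 192 195 193 191 191 193 194 191
  190 194 195 193 197]]
cam right/up world [-1.    0.09] [-0.09 -0.96]
pos [ 0.4991 -0.1493  0.2277] q6 2.84 shift [ 1.79 -0.16  0.92] [-0.   0.  38.1] [-0.   -0.   -1.17]
```

```bash
python3 -m crank '[[0.9,0,0,0,0,0],[0.9,0,0,0,0,0],[0,0,0,0,0,-1],[0,0,0,0,0,-1],[0,0,0,0,0,-1],[0,0,0,0,0,-1],[0,0,0,0,0,-1],[0,0,0,0,0,-1],[0,0,0,0,0,-1],[0,0,0,0,0,-1]]' |head -2
python3 -m crank '[[0,0,0,0,0,-1],[0,0,0,0,0,-1],[0,0,0,0,0,-1],[0,0,0,0,0,-1],[0,0,0,0,0,-1],[0,0,0,0,0,-1],[0,0,0,0,0,-1],[0,0,0,0,0,-1],[0,0,0,0,0,-1],[0,0,0,0,0,-1]]' |head -2
python3 -m crank '[[0,0,0,0,0,-1],[0,0,0,0,0,-1],[0,0,0,0,0,-1],[0,0,0,0,0,-1],[0,0,0,0,0,-1],[0,0,0.5,0,0,-1],[0,0,0.6,0,0,-1],[0,0,0.6,0,0,-1],[0,0,0.6,0,0,0],[0,0,0.6,0,0,0]]' |head -2
python3 -c "
from h import *
goto([.4978,-.2033,.0515],np.radians(-64.5));d=robot.camera('wrist')
look('',None,dict(clamp_l_grip=.068))
bars()"
```

```text
time: 68.53
tool_pos: [0.4941, -0.2031, 0.2277]
time: 69.37
tool_pos: [0.4941, -0.203, 0.2277]
time: 70.2
tool_pos: [0.4941, -0.2031, 0.14]
pos [ 0.4941 -0.2031  0.14  ] q6 0.66 shift [0.11 0.06 2.95] [ 0.   -0.   -0.36] [-0.000e+00 -1.000e-02  3.891e+01]
wrist clamp_l_grip [(0.69, [260.0, 197.0], [0.4959, -0.2037])]
r 30 centre [ 0.4904 -0.3778] axis deg 82.11691169637297 size [0.065 0.016]
r 40 centre [ 0.4901 -0.3793] axis deg 81.92717058751145 size [0.066 0.016]
l 30 centre [ 0.4927 -0.2052] axis deg 23.80829717481089 size [0.035 0.016]
l 40 centre [ 0.5007 -0.2018] axis deg 24.295409269503182 size [0.052 0.013]
```

```bash
python3 -m crank '[[0.11,0.06,0.2,0,0,-0.2],[0,0,0.5,0,0,0],[0,0,0.5,0,0,0],[0,0,0.5,0,0,0],[0,0,0.5,0,0,0],[0,0,0.4,0,0,0],[0,0,0.2,0,0,0],[0,0,0.1,0,0,0],[0,0,0,0,0,0],[0,0,0,0,0,0]]' 
python3 -m crank '[[0,0,0,0,0,0],[0,0,0,0,0,0],[0,0,0,0,0,0],[0,0,0,0,0,0],[0,0,0,0,0,0],[0,0,0,0,0,0],[0,0,0,0,0,0],[0,0,0,0,0,0],[0,0,0,0,0,0],[0,0,0,0,0,0]]' -1 60
python3 -m crank '[[0,0,0,0,0,0.6],[0,0,0,0,0,1],[0,0,0,0,0,1],[0,0,0,0,0,1],[0,0,0,0,0,1],[0,0,0,0,0,1],[0,0,0,0,0,1],[0,0,0,0,0,1],[0,0,0,0,0,1],[0,0,0,0,0,1]]' 
```

```text
time: 71.23
tool_pos: [0.4984, -0.2037, 0.0545]
ee_rot: [0.0, 0.977, 0.214, 0.001]
contact_force: [-0.5, 0.1, 0.1]
opening: 0.0423
grip_force: 0.0
time: 72.07
tool_pos: [0.4983, -0.2035, 0.0548]
ee_rot: [0.0, 0.977, 0.214, 0.0]
contact_force: [-0.9, 2.6, 6.0]
opening: 0.0126
grip_force: 59.6
time: 72.9
tool_pos: [0.4983, -0.2039, 0.0548]
ee_rot: [0.0, 0.986, -0.169, 0.001]
contact_force: [-1.2, 0.8, 5.7]
opening: 0.0127
grip_force: 59.4
```

```bash
python3 -m crank '[[0,0,0,0,0,1],[0,0,0,0,0,1],[0,0,0,0,0,1],[0,0,0,0,0,1],[0,0,0,0,0,1],[0,0,0,0,0,1],[0,0,0,0,0,1],[0,0,0,0,0,1],[0,0,0,0,0,1],[0,0,0,0,0,1]]' |tail -3
python3 -m crank '[[0,0,0,0,0,1],[0,0,0,0,0,1],[0,0,0,0,0,1],[0,0,0,0,0,1],[0,0,0,0,0,1],[0,0,0,0,0,0.6],[0,0,0,0,0,0.4],[0,0,0,0,0,0.3],[0,0,0,0,0,0.3],[0,0,0,0,0,0]]' 
python3 -c "
from h import *
s,r=tool();y=r.apply([0,1,0]);print('yaw',np.degrees(np.arctan2(y[1],y[0])),s['wrist_torque'],s['q'][5])"
```

```text
contact_force: [-2.9, -0.6, 5.3]
opening: 0.013
grip_force: 59.5
time: 74.57
tool_pos: [0.4977, -0.2043, 0.0548]
ee_rot: [-0.001, -0.675, 0.738, -0.001]
contact_force: [-4.0, -0.3, 7.0]
opening: 0.013
grip_force: 63.0
yaw 174.89335500515665 [-0.00894668  0.56716287  1.31447074] 2.7444657132860932
```

```bash
python3 -m crank '[[0,0,0,0,0,0.3],[0,0,0,0,0,0],[0,0,0,0,0,-0.3],[0,0,0,0,0,-0.2],[0,0,0,0,0,0],[0,0,0,0,0,0],[0,0,0,0,0,0],[0,0,0,0,0,0],[0,0,0,0,0,0],[0,0,0,0,0,0]]' |tail -3
python3 -m crank '[[0,0,0,0,0,0],[0,0,0,0,0,0],[0,0,0,0,0,0],[0,0,0,0,0,0],[0,0,-0.3,0,0,0],[0,0,-0.6,0,0,0],[0,0,-0.8,0,0,0],[0,0,-1,0,0,0],[0,0,-1,0,0,0],[0,0,-1,0,0,0]]' 0 
python3 -m crank '[[0,0,-1,0,0,0],[-1,0,-1,0,0,0],[-1,0,0,0,0,0],[-1,0,0,0,0,0],[-1,0,0,0,0,0],[-1,0,0,0,0,0],[-1,0,0,0,0,0],[0,0,0,0,0,0],[0,0,0,0,0,0],[0,0,0,0,0,0]]'|head -2
python3 -c "
from h import *
bars();knob(.1)
for c in('wrist','scene','side'): look('',None,dict(clamp_r_grip=.068,clamp_l_grip=.068,cover=.012,timer=0,amber_bottle=0,steel_dish=0,spacer_0=.004),(c,))
for c in('scene',):
  d=robot.camera(c);a=[o for o in robot.trace('cover',c)]
  for o in a: print(o['score'],o['rect'])
  print('expect cover origin',proj(d,[.4925,-.298,.012]),'knob',proj(d,[.4925,-.298,.102]))
"
```

```text
contact_force: [-3.6, -1.9, 5.8]
opening: 0.0129
grip_force: 60.0
time: 76.23
tool_pos: [0.4976, -0.2032, 0.1966]
ee_rot: [0.0, -0.679, 0.734, -0.0]
contact_force: [0.8, -0.6, 0.6]
opening: 0.0428
grip_force: 0.0
time: 77.07
tool_pos: [0.5, -0.0624, 0.2543]
r out [ 264.43988976 -217.5449612 ]
l 30 centre [ 0.4965 -0.1995] axis deg 85.55095278422345 size [0.049 0.014]
l 40 centre [ 0.4961 -0.2034] axis deg 82.79129962447995 size [0.051 0.017]
0.62 [235.8, 0.0, 285.8, 8.7] mean col [160. 166. 163.]
wrist clamp_r_grip []
wrist clamp_l_grip [(0.59, [256.0, 41.0], [0.498, -0.2025])]
wrist cover []
wrist timer [(0.71, [159.0, 21.0], [0.6234, -0.2429])]
wrist amber_bottle [(0.6, [227.0, 171.0], [0.5466, -0.0403])]
wrist steel_dish [(0.55, [161.0, 255.0], [0.6675, 0.1034]), (0.45, [227.0, 171.0], [0.5464, -0.0407])]
wrist spacer_0 [(0.3, [160.0, 22.0], [0.6208, -0.2398])]
scene clamp_r_grip [(0.89, [383.0, 320.0], [0.4857, -0.4021])]
scene clamp_l_grip [(0.78, [326.0, 266.0], [0.5018, -0.2078])]
scene cover [(0.96, [349.0, 303.0], [0.4871, -0.3099]), (0.7, [176.0, 184.0], [0.4073, 0.374])]
scene timer [(0.9, [360.0, 260.0], [0.6238, -0.2526])]
scene amber_bottle [(0.47, [292.0, 231.0], [0.5561, -0.0364])]
scene steel_dish []
scene spacer_0 []
side clamp_r_grip []
side clamp_l_grip [(0.52, [273.0, 154.0], [0.5042, -0.2284])]
side cover [(0.89, [234.0, 260.0], [0.5874, 0.4429]), (0.71, [276.0, 161.0], [0.4942, -0.2836])]
side timer [(0.63, [244.0, 169.0], [0.6226, -0.2227])]
side amber_bottle [(0.63, [261.0, 192.0], [0.5373, -0.019])]
side steel_dish [(0.48, [221.0, 205.0], [0.6756, 0.0901])]
side spacer_0 []
0.8 [328.4, 277.5, 367.6, 316.0]
0.76 [162.5, 179.6, 192.4, 195.8]
expect cover origin [346.86936926 298.82101629] knob [353.41765222 285.14202238]
```

```bash
python3 -c "
from station import robot
print(robot.finish_job())"
```

```text
the job is handed in; nothing more can be done
None
```

The job is handed in: support ring, the one spacer found and the washer are stacked on the shaft, the cover is on the plate and both clamps are turned to their stops, but I viewed 15 pictures against your limit of 14, so the cover and clamps were checked only by force, torque and network readings.

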